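# Load the next sample tube and index the changer under its reader

### The job

Take the tube that waits in the tube rack and put it upright into the empty pocket at the load mark of the sample changer, pressing it gently down until it is fully home on its spring seat, and let go. Then turn the carousel one click clockwise (seen from above), just one and never backwards, so that the tube stands under the reader bridge, and leave the changer free. Do not force the glass tube and do not push the beaker, the timer or the dropper bottle about.

Things in the scene. Friction and masses are not known exactly. Their poses are not given: they have to be found in the camera images.
- tube: The one loose capped glass tube, upright in a slot of the tube rack. 76 mm tall; glass 12.5 mm thick with a rounded bottom (flat within 3.5 mm of the axis, full width from 8 mm up); cap 16 mm thick, the top 16 mm. Origin: centre of its underside; z runs up the tube. Its glass bears 25 N against the changer, all contacts added up (the leaf and the wall it pushes to take 6 to 7 of them).
- rack: Six-place tube rack, fixed, 34 x 142 x 64 mm, otherwise empty. Origin: centre of its underside; long side along its y, z up. The tube stands in the slot 31 mm from the middle towards the rack's -y end, its underside 5 mm above the rack's, so its top 17 mm stand clear above the rack.
- changer: Sample changer, fixed: a round white plinth 236 mm across, 42 mm high, that carries the carousel with eight pockets, a chevron on its rim (load mark) at its -x side, and the reader bridge. Origin: centre of its underside; z up. Load station at its -x side; reader station 45 degrees clockwise from it (towards -x, +y).
- wheel (a joint): Angle of the carousel, rad: 0 at the start, growing clockwise seen from above. Eight stations 0.785 (45 degrees) apart, a spring click at each: about 0.2 N m turns it out of a click, the resistance falls off towards half-way, and past that the spring pulls it on into the next click.
- load_pocket (a point): Mouth centre of the empty pocket at the load mark (turns with the carousel), 72 mm from the axis, 100 mm above the bench. Upright cup: bore 15 mm, no lead-in, 21 mm outside. A spring leaf 14 mm down its outer wall pushes the tube against the inner wall with about 3 N: the tube is pushed in with 2 to 6 N and stays where it is left. The stations clockwise from it hold four such tubes, tops at 136.
- plunger (a joint): How far the plunger of the load pocket's spring seat is pressed, m: 0 up, 0.004 at its firm stop (tube fully home); spring under 1 N. The seat is height-adjustable and its height is not known: the plunger's top starts somewhere between 30 and 40 mm below the pocket's mouth.
- knob (a point): Grip point of the carousel's knob, on its axis, 120 mm above the bench: an upright bar 46 mm long, 12 mm thick, from 94 to 130 mm above the bench, turning with the carousel. The point's x axis runs along the bar, away from the load pocket; fingers close along its y. Nothing else stands within 55 mm of the axis higher than 97 mm.
- reader (a point): Point on the changer where the mouth centre of the pocket under the reader bridge stands, 72 mm from the axis, 100 mm above the bench. The bridge's head, 30 mm wide, spans 58 to 116 mm from the axis, 147 to 169 mm above the bench; its post, 34 mm wide, stands 93 to 115 mm from the axis.
- beaker: Small glass beaker, 61 mm across, 70 mm tall, beyond the rack (bystander). Origin: centre of its underside.
- timer: Flat bench timer, 58 x 62 x 20 mm, between the rack and the changer (bystander). Origin: centre of its underside.
- dropper: Small dropper bottle, 30 mm across, 91 mm tall, behind the timer (bystander). Origin: centre of its underside.

How it is judged (in metres and radians):
On the way, in this order (a step that is already met when the one before it is completed fails the run):
1. the tube stands fully home in the pocket at the load mark, plunger pressed down, and is let go (value of joint plunger above 0.0025 m and horizontal distance between tube and load_pocket below 0.004 m and z of tube in the frame of load_pocket below -0.031 m and value of joint wheel between -0.12 and 0.12 rad and contact force between the fingers and tube below 0.05 N), for 0.2 s.
2. the carousel has clicked on by one station (value of joint wheel between 0.715 and 0.855 rad), for 0.2 s.
At the end, for the whole second after the job is handed in: Carousel at rest in the next click clockwise (0.785 rad within 0.07); the tube in its pocket under the reader bridge (8 mm of the reader point, 4 mm of the pocket centre, tilt under 0.1 rad), plunger still pressed over 2 mm of 4; tube and changer let go (all of step 2 and value of joint plunger above 0.002 m and horizontal distance between tube and reader below 0.008 m and horizontal distance between tube and load_pocket below 0.004 m and z of tube in the frame of load_pocket below -0.031 m and angle between tube's own z axis and vertical below 0.1 rad and linear speed of tube below 0.01 m/s and contact force between the fingers and changer below 0.05 N and contact force between the fingers and tube below 0.05 N); the robot touches nothing.
It fails at once if the glass tube is pressed against the changer with more than 25 N (contact force between tube and changer above 25 N).
It fails at once if the carousel is turned on past the first click towards a second (value of joint wheel above 1.15 rad).
It fails at once if the carousel is turned backwards (more than 0.3 rad) (value of joint wheel below -0.3 rad).
It fails at once if the beaker, the timer or the dropper bottle is pushed about (more than 30 mm) (distance of any of beaker, timer, dropper from where it was at the start of the episode above 0.03 m).
It also fails if it takes over 67 s, if anything falls off the work surface, if the arm or the gripper's body presses on something with over 40 N, if the wrist force passes 120 N, or if a joint passes its speed limit or range.

### The arm

A 6-joint arm with a two-finger parallel gripper is mounted at the origin on a cart in front of the work surface, level with it; the furniture and walls round the work are solid. World frame = base frame: x ahead of the robot, y to its left, z up, the work surface at z = 0. Lengths are in m, angles in degrees, forces in N, time in s.
With the tool pointing down it reaches from about 0.375 to 0.9 m from the base axis. Payload 3.1 kg.
Tool frame: the origin (TCP) lies midway between the tips of the shut fingers; the grasp point (between the pads) lies 19 mm behind it; x points along the fingers, y is the direction in which the jaws open and shut, and the axes are right-handed (so a half turn about x gives the same grasp; the last joint's range is limited). The gripper opens to 87 mm and grips with 3 to 60 N. Pads are 19 mm wide; open, the fingers measure 117 mm over their backs; the gripper's body (75 mm by 190 mm) begins 51 mm behind the grasp point.
Start: joints at [60.132, 30.224, 82.088, -0, 67.689, -10.227], TCP at [0.21, 0.589, 0.223] pointing down, gripper open.
Joint ranges: [-176.69, 176.69], [-43.24, 126.21], [12.49, 139.97], [-82, 262], [0, 151.66], [-163.58, 163.58]. Speed limits (degrees/s): [159.86, 159.86, 180, 180, 180, 180].

### API

Orientations are given as a 3x3 rotation matrix whose columns are the frame's x, y, z axes.
In Python, from rig import bot gives the robot as it stands.
- The arm moves only by the tool play_rows, never from a script. Its argument "motion" is a list of rows, each a list of 3 entries, a list of its own where there are three numbers: the shift along the tool's x, y, z in mm, then the turn, a rotation vector about the tool's x, y, z in degrees, then the opening, from 0 (shut) to 1 (fully open). A call has 1 to 8 rows; each row is the pose to reach, as a shift and turn from the pose commanded when the call began, along the tool's axes at that moment; what a row does not reach only later rows make up. A row lasts 1/10 s, in which the tool goes at most 50 mm and 8.59 degrees, less where a joint would pass 70% of its speed; a pose out of reach is approached as far as the arm can. A call with a gripper value outside its range is refused whole. The fingers move at their own pace and stop on an object; the grip force is fixed at half the most. Time passes only in rows, so rows that repeat a pose let the fingers close. It gives the time, the measured TCP pose, the force and the opening at its end, in the units of the state.
- bot.read_state(): the state, without advancing time (a new reading comes with each control period).
- bot.capture(name): name is "side" or "top"; returns a dict with "img" (384x512x3 uint8, blue, green, red), "mtx" (3x3 intrinsics, pixels), "rvec" (rotation vector, rad) and "tvec" (3), from world to camera coordinates, as OpenCV has them. Camera axes: x right, y down, z forward; pixel columns grow to the right and rows downward; lengths in m; the calibration is good to about 2 mm. A picture is of the moment at which its call begins. There is no depth.
- bot.hand_in(): hands the job in, once; it reports no verdict.
The state is a dict: "time_s": time; "joint_positions": joint angles; "qvel": joint speeds; "tau": joint torques, N m; "position": TCP position; "tcp_rot": TCP orientation; "force": force on the tool from outside, world axes, zero at the start; "moment": the same for the moment, N m; "opening": opening from 0.0 (shut) to 1.0 (fully open).
Only numpy, scipy, OpenCV 4.12 (cv2) and the standard library are available. Lean on these libraries where they do the work, as an engineer would, in place of code of your own. Each camera call takes 0.05 s, during which the arm holds its last target.

## Working session

There is one attempt and no reset: what is moved stays moved. The work goes in short steps, Python scripts to look and compute and a tool call to move; the robot and the scene stay as the last step left them, time stands still between calls to the robot, and variables do not carry over. Pictures are saved under pics/ and viewed, and the job is handed in when it is done.

Besides the shell and the picture viewer there is one more tool, called after ">>>" as name(argument=value, ...), one argument or row to a line, values as JSON. play_rows: Moves the arm, as the interface text tells. Its arguments: {"type":"object","properties":{"motion":{"type":"array"}},"required":["motion"]}

```bash
ls; mkdir -p pics
python3 - <<'E'
from rig import bot
import cv2,numpy as np
s=bot.read_state()
for k in s: print(k,s[k])
for n in ("side","top"):
    c=bot.capture(n)
    cv2.imwrite(f"pics/{n}0.png",cv2.resize(c["img"],None,fx=1.5,fy=1.5,interpolation=cv2.INTER_CUBIC))
    np.savez(f"{n}0.npz",**c)
    R=cv2.Rodrigues(np.array(c["rvec"]))[0]
    print(n,c["mtx"],"cam pos",-R.T@np.array(c["tvec"]).ravel(), R)
E
```

```text
pics
time_s 0.0
joint_positions [ 6.01322558e+01  3.02795851e+01  8.21552833e+01 -1.71997978e-03
  6.76888364e+01 -1.02274268e+01]
qvel [-0.03725486 -0.0106949   0.0688556  -0.1129805   0.06436548 -0.00935774]
tau [ 1.45115901e-03 -4.40036595e+01 -1.76593906e+01  6.33975654e-02
  5.82370092e-02 -1.52077669e-04]
position [0.20968743 0.58800784 0.22157112]
tcp_rot [[-1.05112436e-03  3.36102505e-01  9.41824825e-01]
 [-1.88611200e-03  9.41823004e-01 -3.36103960e-01]
 [-9.99997669e-01 -2.12967417e-03 -3.56046137e-04]]
force [-0.5515378  -0.3412239  -0.46488823]
moment [ 0.00869954 -0.02527908  0.00639549]
opening 0.9964935358332432
side [[427.07027769   0.         251.7014557 ]
 [  0.         427.07027769 192.91083066]
 [  0.           0.           1.        ]] cam pos [0.53132694 0.95134453 0.50976105] [[-0.99901162  0.03700091 -0.02463151]
 [ 0.03693318  0.38263401 -0.9231615 ]
 [-0.02473297 -0.92315879 -0.38362238]]
top [[478.26014566   0.         255.80191919]
 [  0.         478.26014566 182.67309549]
 [  0.           0.           1.        ]] cam pos [ 0.3252719  -0.00947012  1.34591615] [[ 0.01349136 -0.99949628  0.02872588]
 [-0.98902687 -0.0175659  -0.14668776]
 [ 0.14711846 -0.02643165 -0.98876566]]
```

View pics/side0.png

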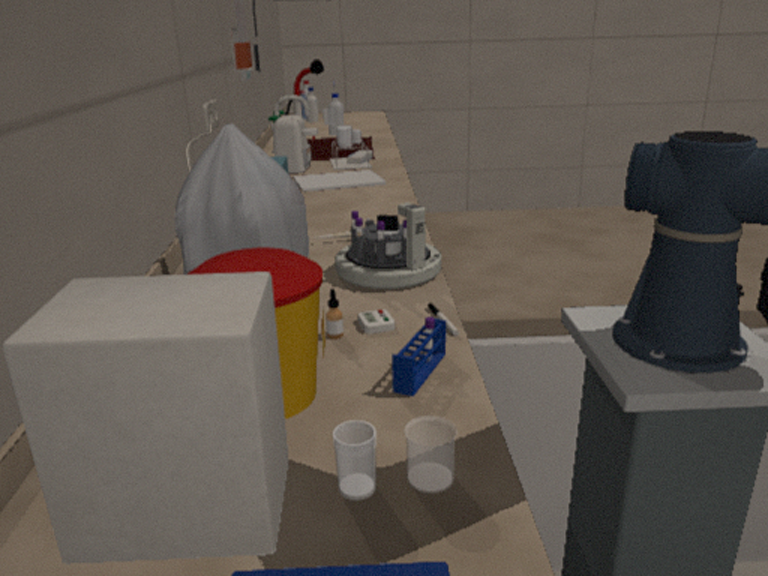

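View pics/top0.png

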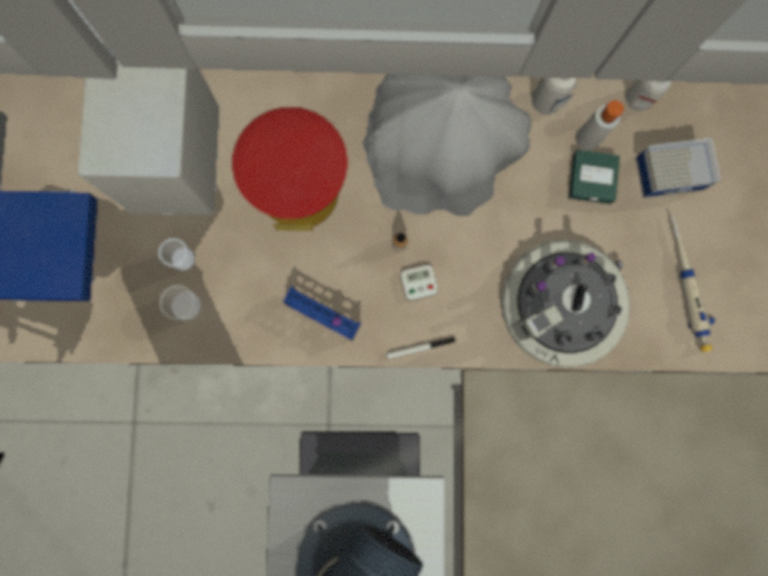

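```bash
cat > h.py <<'E'
import cv2,numpy as np
def load(n): 
    d=np.load(n); return {k:d[k] for k in d}
def ray(c,u,v):
    R=cv2.Rodrigues(np.array(c["rvec"]))[0]; t=np.array(c["tvec"]).ravel()
    p=cv2.undistortPoints(np.array([[[u,v]]],float),np.array(c["mtx"]),None).ravel()
    return -R.T@t, R.T@np.array([p[0],p[1],1.])
def onplane(c,u,v,z):
    o,d=ray(c,u,v); return o+d*(z-o[2])/d[2]
def proj(c,P):
    return cv2.projectPoints(np.array(P,float).reshape(-1,3),np.array(c["rvec"]),np.array(c["tvec"]),np.array(c["mtx"]),None)[0].reshape(-1,2)
def tri(c1,p1,c2,p2):
    def P(c):
        return np.array(c["mtx"])@np.c_[cv2.Rodrigues(np.array(c["rvec"]))[0],np.array(c["tvec"]).ravel()]
    X=cv2.triangulatePoints(P(c1),P(c2),np.array(p1,float),np.array(p2,float)).ravel(); return X[:3]/X[3]
E
python3 - <<'E'
from h import *
t=load("top0.npz")["img"]; s=load("side0.npz")["img"]
def crop(im,x0,y0,x1,y1,f,name): cv2.imwrite("pics/"+name,cv2.resize(im[y0:y1,x0:x1],None,fx=f,fy=f,interpolation=cv2.INTER_CUBIC))
crop(t,325,145,435,255,5.4,"t_ch.png")
crop(t,180,150,310,250,6,"t_rk.png")
crop(s,215,125,305,200,8,"s_ch.png")
crop(s,205,185,315,270,7,"s_rk.png")
E
```

```text
(no output)
```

View pics/t_ch.png

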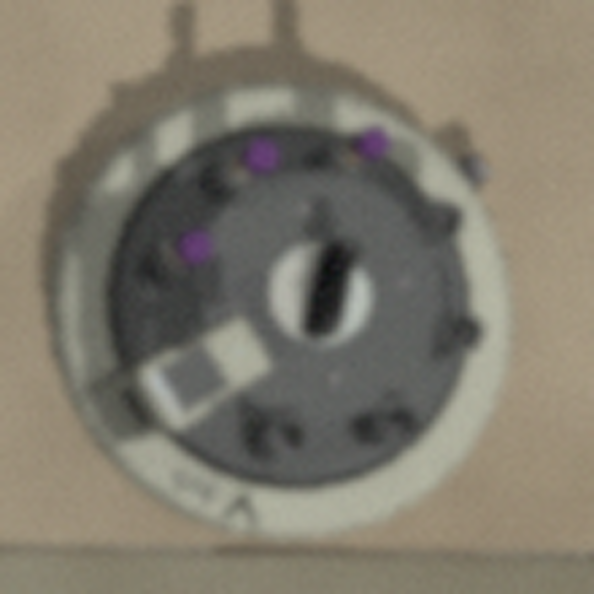

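View pics/t_rk.png

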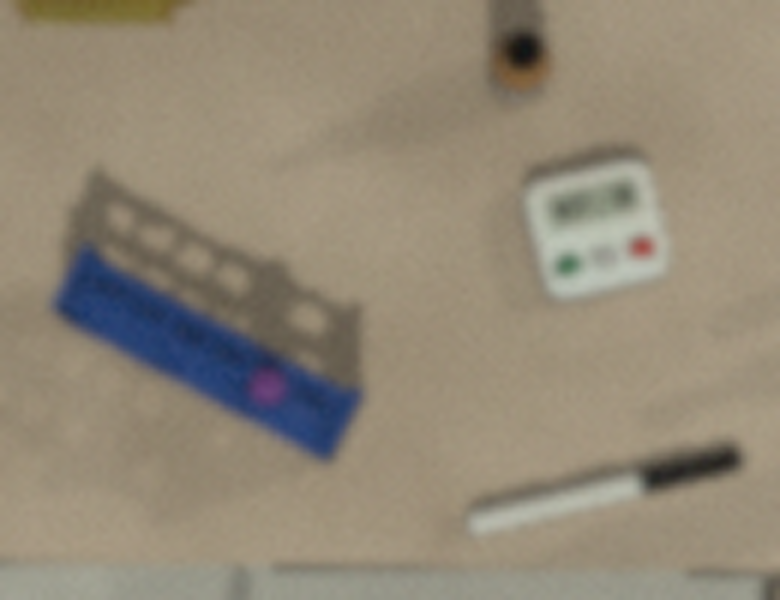

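View pics/s_ch.png

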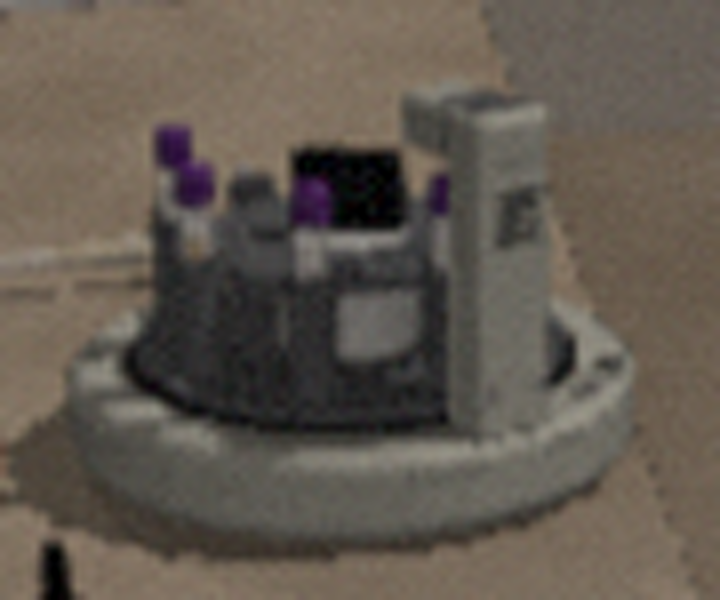

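View pics/s_rk.png

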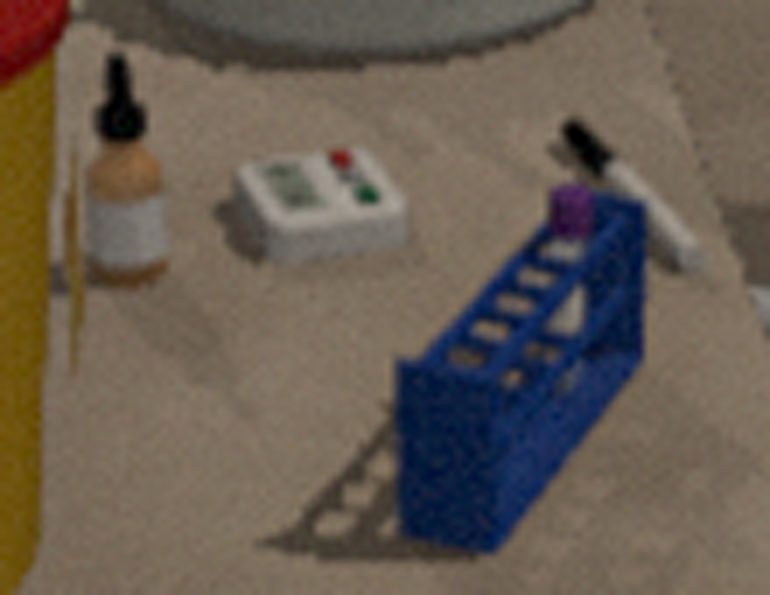

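Run:
```python
from h import *
T=load("top0.npz"); S=load("side0.npz")
for n,c in (("top",T),("side",S)):
    hsv=cv2.cvtColor(c["img"],cv2.COLOR_BGR2HSV)
    m=cv2.inRange(hsv,(130,70,40),(165,255,255))
    k,l,st,ce=cv2.connectedComponentsWithStats(m)
    for i in range(1,k):
        if st[i,4]>5: print(n,st[i],ce[i], onplane(c,*ce[i],0.136).round(4), onplane(c,*ce[i],0.081).round(4))
    m=cv2.inRange(hsv,(105,100,40),(125,255,255))
    k,l,st,ce=cv2.connectedComponentsWithStats(m)
    for i in range(1,k):
        if st[i,4]>50: print(n,'blue',st[i],ce[i])
        if n=="top" and 250<st[i,4]<3000 and st[i,0]>150:
            cn=cv2.findContours((l==i).astype(np.uint8),0,cv2.CHAIN_APPROX_NONE)[0][0]
            r=cv2.minAreaRect(cn.astype(np.float32)); b=cv2.boxPoints(r); print(b); 
            print([onplane(c,*p,.064).round(4) for p in b])
# plinth: light region
hsv=cv2.cvtColor(T["img"],cv2.COLOR_BGR2HSV)
for p in [(369,235),(375,242),(345,230),(325,200),(390,165),(415,200),(420,230),(320,240)]: print(p,hsv[p[1],p[0]])
```

```text
top [370 171   7   6  31] [373.06451613 173.41935484] [ 0.5349 -0.3446  0.136 ] [ 0.5444 -0.3599  0.081 ]
top [391 170   6   4  19] [393.36842105 171.47368421] [ 0.5409 -0.3977  0.136 ] [ 0.5507 -0.4153  0.081 ]
top [358 188   6   6  30] [360.63333333 190.36666667] [ 0.4901 -0.3114  0.136 ] [ 0.4976 -0.3252  0.081 ]
top [222 211   5   6  24] [224.16666667 213.875     ] [0.4241 0.0371 0.136 ] [0.4286 0.0393 0.081 ]
top blue [426 103  11  27  99] [429.44444444 116.96969697]
top blue [   0  128   64   72 4425] [ 30.43638418 163.1520904 ]
top blue [190 192  49  34 509] [212.99607073 208.42436149]
[[188.56651 201.09596]
 [193.8827  191.38817]
 [238.90495 216.0432 ]
 [233.58876 225.75099]]
[array([0.4628, 0.1361, 0.064 ]), array([0.4893, 0.1228, 0.064 ]), array([4.248e-01, 3.000e-04, 6.400e-02]), array([0.3986, 0.0141, 0.064 ])]
side [235 141   7  10  40] [237.625 145.425] [ 0.5368 -0.3386  0.136 ] [ 0.5376 -0.5284  0.081 ]
side [251 147   6   6  29] [253.5862069  149.68965517] [ 0.489  -0.2869  0.136 ] [ 0.4828 -0.4691  0.081 ]
side [269 147   2   5  10] [269.5 149. ] [ 0.4408 -0.2883  0.136 ] [ 0.4275 -0.4707  0.081 ]
side [284 211   6   8  43] [286.41860465 214.62790698] [0.4414 0.1731 0.136 ] [0.4282 0.0586 0.081 ]
side blue [262 213  35  51 969] [278.62125903 240.09907121]
side blue [155 375 145   9 880] [239.75227273 380.13068182]
(369, 235) [ 35  29 148]
(375, 242) [ 28  26 170]
(345, 230) [ 20  47 131]
(325, 200) [ 19  57 152]
(390, 165) [ 30  23 158]
(415, 200) [ 32  26 180]
(420, 230) [ 19  60 156]
(320, 240) [ 18  54 166]
```

Run:
```python
from h import *
from scipy.optimize import least_squares
T=load("top0.npz"); S=load("side0.npz")
img=T["img"].astype(np.float32)
# weighted purple centroids
def pur(im): 
    b,g,r=[im[...,i].astype(np.float32) for i in range(3)]; return np.clip((b+r)/2-g-12,0,None)
def cen(im,u,v,w=6):
    u,v=int(round(u)),int(round(v)); p=pur(im)[v-w:v+w+1,u-w:u+w+1]; yy,xx=np.mgrid[v-w:v+w+1,u-w:u+w+1]
    return (p*xx).sum()/p.sum(),(p*yy).sum()/p.sum()
tc=[cen(T["img"],*p) for p in [(360.6,190.4),(373,173.4),(393.4,171.5),(224.2,213.9)]]
sc=[cen(S["img"],*p) for p in [(253.6,149.7),(237.6,145.4)]]; sr=cen(S["img"],286.4,214.6)
print(tc,sc,sr)
for h in (.132,.136): print(h,[onplane(T,*p,h).round(4) for p in tc[:3]])
print('tube',[onplane(T,*tc[3],h).round(4) for h in (.075,.078,.081)], 'tri',tri(T,tc[3],S,sr))
print(tri(T,tc[0],S,sc[0]))
P=np.array([onplane(T,*p,.134)[:2] for p in tc[:3]])
def f(x): 
    a=x[2]-np.deg2rad([90,135,180])  # world CCW angle
    return (x[:2]+.072*np.c_[np.cos(a),np.sin(a)]-P).ravel()
r=least_squares(f,[.47,-.38,np.pi]); print('caps fit',r.x[:2],np.rad2deg(r.x[2]),r.fun)
# plinth outline, top edge z=.042
hsv=cv2.cvtColor(T["img"],cv2.COLOR_BGR2HSV)
u0,v0=377,202
pts=[]
sat=cv2.GaussianBlur(hsv[...,1].astype(np.float32),(3,3),0)
k=cv2.inRange(hsv,(0,0,0),(179,40,255))[145:255,325:435]
cv2.imwrite("pics/m.png",cv2.resize(k,None,fx=5,fy=5))
# white hub under knob
```

```text
[(np.float64(360.7295019157088), np.float64(190.31034482758622)), (np.float64(373.0807142857143), np.float64(173.44214285714287)), (np.float64(393.63655685441023), np.float64(171.23379383634432)), (np.float64(224.1780612244898), np.float64(214.3045918367347))] [(np.float64(253.7631822386679), np.float64(149.50323774283072)), (np.float64(237.84190231362467), np.float64(145.16259640102828))] (np.float64(286.539847161572), np.float64(214.5447598253275))
0.132 [array([ 0.4908, -0.3127,  0.132 ]), array([ 0.5355, -0.3458,  0.132 ]), array([ 0.5423, -0.3997,  0.132 ])]
0.136 [array([ 0.4903, -0.3117,  0.136 ]), array([ 0.5348, -0.3447,  0.136 ]), array([ 0.5416, -0.3984,  0.136 ])]
tube [array([0.4279, 0.0394, 0.075 ]), array([0.4277, 0.0393, 0.078 ]), array([0.4275, 0.0392, 0.081 ])] tri [0.42707701 0.03969548 0.07233014]
[ 0.48956386 -0.31326076  0.12897068]
caps fit [ 0.47262091 -0.3815828 ] 165.52028438751523 [ 9.88850685e-05  3.26540946e-04 -4.96257174e-04  1.97561790e-04
  3.97372035e-04 -5.24102777e-04]
```

View pics/m.png

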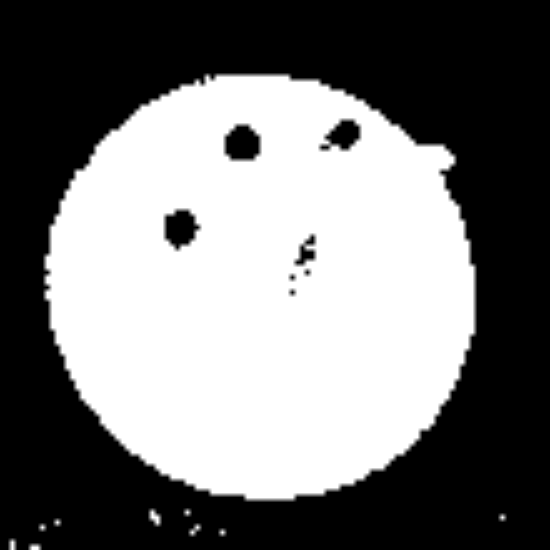

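Run:
```python
from h import *
from scipy.optimize import least_squares
T=load("top0.npz"); S=load("side0.npz")
hsv=cv2.cvtColor(T["img"],cv2.COLOR_BGR2HSV)
# subpixel edge by saturation along radial lines
sat=cv2.GaussianBlur(hsv[...,1].astype(np.float32),(0,0),0.8)
c0=onplane(T,*proj(T,[.4726,-.3816,.042])[0],.042)
out=[]
for a in np.deg2rad(np.arange(0,360,4)):
    rr=np.arange(.100,.136,.0005)
    P=np.c_[c0[0]+rr*np.cos(a),c0[1]+rr*np.sin(a),np.full_like(rr,.042)]
    uv=proj(T,P).astype(np.float32)
    v=cv2.remap(sat,uv[:,0].reshape(1,-1),uv[:,1].reshape(1,-1),cv2.INTER_LINEAR).ravel()
    i=np.where(v>42)[0]
    i=i[i>5]
    if len(i): out.append((np.rad2deg(a),P[i[0],0],P[i[0],1],rr[i[0]]))
out=np.array(out)
print(out[:,[0,3]].round(4).tolist())
f=lambda x: np.hypot(out[:,1]-x[0],out[:,2]-x[1])-x[2]
r=least_squares(f,[c0[0],c0[1],.118],loss='soft_l1',f_scale=.001); print(r.x)
# chevron & knob in plane views
g=cv2.cvtColor(T["img"],cv2.COLOR_BGR2GRAY)
m=(g<45).astype(np.uint8); 
k,l,st,ce=cv2.connectedComponentsWithStats(m[180:225,365:400])
for i in range(1,k):
    if st[i,4]>10: 
        c=ce[i]+[365,180]; print(st[i],c,onplane(T,*c,.13),onplane(T,*c,.112)); 
        ys,xs=np.where(l==i); W=np.array([onplane(T,x+365,y+180,.13)[:2] for x,y in zip(xs,ys)]); 
        u,s_,vt=np.linalg.svd(W-W.mean(0)); print(np.rad2deg(np.arctan2(vt[0,1],vt[0,0])),np.ptp(W@vt[0]),np.ptp(W@vt[1]))
print('chevron',onplane(T,369.8,239.2,.042))
for z in (.1,):
  for p in [(r.x[0],r.x[1])]:
    print(proj(T,[[p[0]+.072*np.cos(np.deg2rad(165.5)),p[1]+.072*np.sin(np.deg2rad(165.5)),z],[p[0],p[1],.13]]))
```

```text
[[0.0, 0.119], [4.0, 0.1195], [8.0, 0.12], [12.0, 0.12], [16.0, 0.1195], [20.0, 0.12], [24.0, 0.12], [28.0, 0.12], [32.0, 0.1205], [36.0, 0.12], [40.0, 0.119], [44.0, 0.1195], [48.0, 0.1205], [52.0, 0.121], [56.0, 0.1205], [60.0, 0.121], [64.0, 0.121], [68.0, 0.121], [72.0, 0.122], [76.0, 0.1225], [80.0, 0.122], [84.0, 0.1225], [88.0, 0.122], [92.0, 0.1215], [96.0, 0.1215], [100.0, 0.1225], [104.0, 0.1215], [108.0, 0.1215], [112.0, 0.122], [116.0, 0.121], [120.0, 0.121], [124.0, 0.1215], [128.0, 0.121], [132.0, 0.121], [136.0, 0.121], [140.0, 0.121], [144.0, 0.12], [148.0, 0.12], [152.0, 0.12], [156.0, 0.119], [160.0, 0.1195], [164.0, 0.1195], [168.0, 0.1185], [172.0, 0.118], [176.0, 0.119], [180.0, 0.1185], [184.0, 0.118], [188.0, 0.1175], [192.0, 0.1175], [196.0, 0.1175], [200.0, 0.1175], [204.0, 0.118], [208.0, 0.117], [212.0, 0.1175], [216.0, 0.1175], [220.0, 0.1175], [224.0, 0.117], [228.0, 0.1175], [232.0, 0.1175], [236.0, 0.1165], [240.0, 0.1175], [244.0, 0.1175], [248.0, 0.1175], [252.0, 0.117], [256.0, 0.1175], [260.0, 0.1175], [264.0, 0.1175], [268.0, 0.118], [272.0, 0.1175], [276.0, 0.1175], [280.0, 0.1175], [284.0, 0.118], [288.0, 0.1175], [292.0, 0.118], [296.0, 0.118], [300.0, 0.118], [304.0, 0.131], [308.0, 0.1305], [312.0, 0.121], [316.0, 0.1195], [320.0, 0.1195], [324.0, 0.119], [328.0, 0.103], [332.0, 0.103], [336.0, 0.119], [340.0, 0.119], [344.0, 0.1195], [348.0, 0.1195], [352.0, 0.119], [356.0, 0.119]]
[ 0.4730601  -0.37960347  0.11928891]
[17 10  7 16 63] [385.17460317 197.55555556] [ 0.47330922 -0.37631888  0.13      ] [ 0.47550071 -0.38174958  0.112     ]
162.7696111282634 0.04157655680128736 0.010934799402763179
chevron [ 0.36890525 -0.35754575  0.042     ]
[[376.89932527 225.32585523]
 [386.44063084 197.67282333]]
```

Run:
```python
from h import *
T=load("top0.npz"); S=load("side0.npz")
# red lid: top centre, side near edge
for n,c in (("top",T),("side",S)):
    hsv=cv2.cvtColor(c["img"],cv2.COLOR_BGR2HSV)
    m=cv2.inRange(hsv,(0,150,60),(8,255,255))|cv2.inRange(hsv,(172,150,60),(179,255,255))
    k,l,st,ce=cv2.connectedComponentsWithStats(m); i=1+np.argmax(st[1:,4]); print(n,st[i],ce[i])
print(tri(T,(193.5,107),S,(173,180)))
for z in (.2,.25,.3): print(z,onplane(T,193,146,z),onplane(S,173,169,z), onplane(S,214,183,z),proj(T,[.428,.039,z]))
# grey bag near edge
print([onplane(T,300,142,z).round(3) for z in (.1,.2)],onplane(T,245,110,.2))
```

```text
top [ 155   72   76   74 4374] [192.9005487  108.39871971]
side [ 126  165   89   40 1603] [180.66126014 180.18839676]
[0.67726933 0.11622107 0.1999433 ]
0.2 [0.58356488 0.11450274 0.2       ] [0.68015286 0.05119404 0.2       ] [0.58518897 0.14661878 0.2       ] [[222.45048773 210.04557881]]
0.25 [0.57229472 0.10909341 0.25      ] [0.65613017 0.1964916  0.25      ] [0.57649484 0.27651338 0.25      ] [[221.57397633 208.08236978]]
0.3 [0.56102457 0.10368407 0.3       ] [0.63210747 0.34178916 0.3       ] [0.56780072 0.40640798 0.3       ] [[220.61476779 205.93393582]]
[array([ 0.623, -0.16 ,  0.1  ]), array([ 0.599, -0.148,  0.2  ])] [ 0.67729578 -0.0108777   0.2       ]
```

```bash
cat > mv.py <<'E'
# usage: mv.py x y z yaw  -> shift(mm) in tool axes, rotvec(deg), to have tool down with y axis at yaw
import sys,numpy as np
from scipy.spatial.transform import Rotation as Ro
from rig import bot
s=bot.read_state(); R=np.array(s["tcp_rot"]); p=np.array(s["position"])
print("t",round(s["time_s"],2),"pos",(p*1e3).round(1),"yaw",round(np.degrees(np.arctan2(R[1,1],R[0,1])),2),"tilt",(R[:2,0]*57.3).round(2),"F",np.round(s["force"],2),"M",np.round(s["moment"],3),"op",round(s["opening"],4))
if len(sys.argv)>1:
    x,y,z,yaw=map(float,sys.argv[1:5]); a=np.radians(yaw)
    G=np.c_[[0,0,-1],[np.cos(a),np.sin(a),0],np.cross([0,0,-1],[np.cos(a),np.sin(a),0])]
    print("shift",(R.T@(np.array([x,y,z])-p*1e3)).round(2),"turn",Ro.from_matrix(R.T@G).as_rotvec(degrees=True).round(2))
E
python3 mv.py 428 39.5 190 -14.5
```

```text
t 0.1 pos [209.7 588.1 221.7] yaw 70.36 tilt [-0.05 -0.09] F [ 0.39 -0.04 -1.13] M [-0.025  0.009 -0.035] op 0.9976
shift [  32.39 -443.27  389.97] turn [8.486e+01 6.000e-02 1.000e-01]
```

>>> play_rows(
  motion=[
    [[0,-222,195],[43,0,0],0.6],
    [[0,-222,195],[43,0,0],0.6],
    [[0,-222,195],[43,0,0],0.6],
    [[20,-443,390],[85,0,0],0.6],
    [[20,-443,390],[85,0,0],0.6],
    [[20,-443,390],[85,0,0],0.6],
    [[20,-443,390],[85,0,0],0.6],
    [[20,-443,390],[85,0,0],0.6],
  ],
)

```text
time_s: 0.9
position: [0.3581, 0.2154, 0.2111]
tcp_rot: [[0.0, 1.0, 0.022], [-0.0, 0.022, -1.0], [-1.0, 0.0, 0.0]]
force: [1.2, 0.3, 0.9]
opening: 0.605
```

```bash
python3 mv.py 428 39.5 190 -14.5
```

```text
t 0.9 pos [358.1 215.4 211.1] yaw 1.28 tilt [ 0. -0.] F [1.23 0.25 0.94] M [-0.117 -0.024 -0.027] op 0.6049
shift [ 21.1   66.01 177.43] turn [15.78 -0.   -0.  ]
```

>>> play_rows(
  motion=[
    [[21,66,177],[15.8,0,0],0.6],
    [[21,66,177],[15.8,0,0],0.6],
    [[21,66,177],[15.8,0,0],0.6],
    [[21,66,177],[15.8,0,0],0.6],
    [[21,66,177],[15.8,0,0],0.6],
    [[21,66,177],[15.8,0,0],0.6],
    [[21,66,177],[15.8,0,0],0.6],
  ],
)

```text
time_s: 1.6
position: [0.4277, 0.0431, 0.19]
tcp_rot: [[-0.002, 0.97, -0.245], [0.001, -0.244, -0.97], [-1.0, -0.002, -0.0]]
force: [-1.1, -0.1, 0.9]
opening: 0.596
```

```bash
python3 mv.py 428 39.5 120 -14.5
python3 - <<'E'
from h import *
from rig import bot
for n in ("side","top"):
    c=bot.capture(n); np.savez(f"{n}1.npz",**c)
    u,v=proj(c,[.428,.039,.1])[0].astype(int)
    im=c["img"][max(v-60,0):v+60,max(u-80,0):u+80]
    cv2.imwrite(f"pics/{n}1.png",cv2.resize(im,None,fx=4.5,fy=4.5,interpolation=cv2.INTER_CUBIC))
E
```

```text
t 1.6 pos [427.7  43.1 190. ] yaw -14.15 tilt [-0.09  0.03] F [-1.12 -0.07  0.86] M [-0.083  0.092  0.004] op 0.5959
shift [69.99  1.27  3.4 ] turn [ 0.35 -0.01  0.1 ]
```

View pics/side1.png

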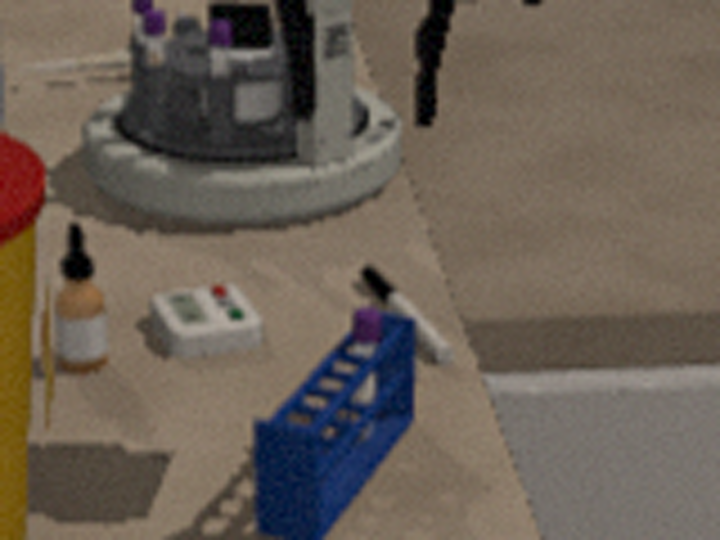

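View pics/top1.png

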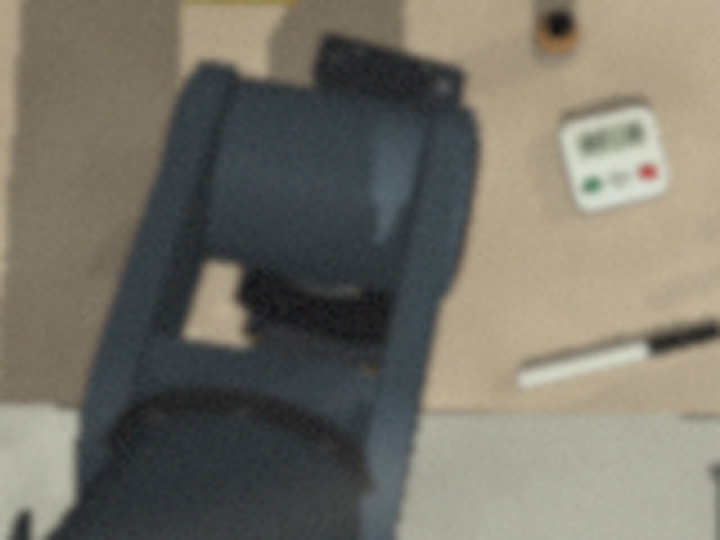

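Run:
```python
from h import *
S=load("side1.npz")
u,v=proj(S,[.428,.039,.1])[0].astype(int); x0,y0=max(u-80,0),max(v-60,0)
print(x0,y0, "tips", np.array([425,122])/4.5+[x0,y0],np.array([300,117])/4.5+[x0,y0])
print("tcp",proj(S,[.4277,.0431,.19]), proj(S,[.4277-.033,.0431+.0085,.19]),proj(S,[.4277+.033,.0431-.0085,.19]))
```

```text
205 143 tips [299.44444444 170.11111111] [271.66666667 169.        ]
tcp [[286.17733035 168.02210873]] [[301.28843473 168.74703503]] [[271.28511834 167.30768338]]
```

>>> play_rows(
  motion=[
    [[35,1,3.4],[0.3,0,0],0.5],
    [[70,1,3.4],[0.3,0,0],0.5],
    [[100,1,3.4],[0.3,0,0],0.5],
    [[110,1,3.4],[0.3,0,0],0.5],
    [[110,1,3.4],[0.3,0,0],0.5],
    [[110,1,3.4],[0.3,0,0],0.5],
  ],
)

```text
time_s: 2.3
position: [0.4295, 0.0391, 0.0809]
tcp_rot: [[0.001, 0.968, -0.249], [-0.0, -0.249, -0.968], [-1.0, 0.001, -0.0]]
force: [0.5, 0.2, 0.6]
opening: 0.499
```

```bash
python3 mv.py 427.8 39.5 67 -14.5
python3 - <<'E'
from h import *
from rig import bot
c=bot.capture("side"); np.savez("side2.npz",**c)
im=c["img"][155:255,220:340]
cv2.imwrite("pics/side2.png",cv2.resize(im,None,fx=6,fy=6,interpolation=cv2.INTER_CUBIC))
E
```

```text
t 2.3 pos [429.5  39.1  80.9] yaw -14.42 tilt [ 0.07 -0.01] F [0.51 0.23 0.59] M [-0.111  0.124 -0.016] op 0.4989
shift [13.91 -1.74  0.03] turn [ 0.08 -0.01 -0.07]
```

View pics/side2.png

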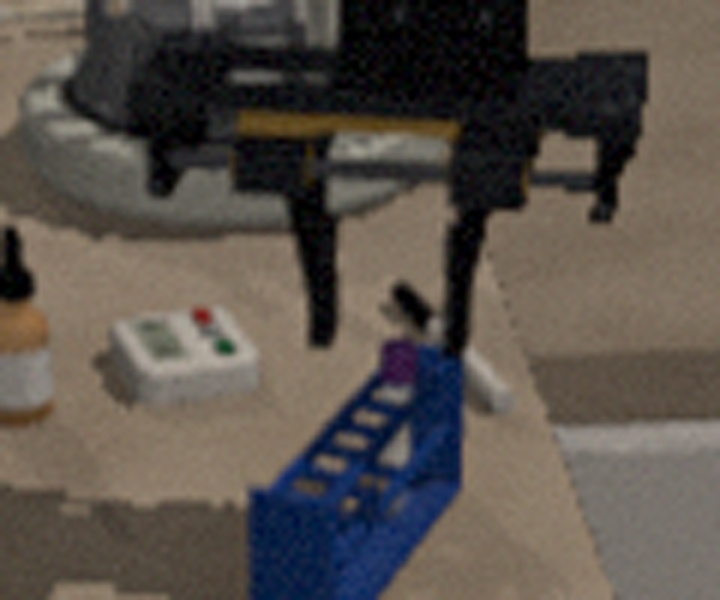

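```bash
python3 - <<'E'
from h import *
S=load("side2.npz")
def w(P): return (proj(S,P)-[220,155])*6+3
print(w([.4295,.0391,.0809]), w([[.4295-.0218*.968-.00,.0391+.0218*.25,.0809],[.4295+.0218*.968,.0391-.0218*.25,.0809]]), w([.4277,.0393,.081]),w([.4285,.0405,.081]))
E
python3 mv.py 427.8 39.5 67 -14.5
```

```text
[[392.61912499 339.87838799]] [[447.79681616 343.70035452]
 [337.93233538 336.09042451]] [[397.23360189 339.68881501]] [[395.54284139 341.05349433]]
t 2.35 pos [429.8  38.9  81.3] yaw -14.44 tilt [ 0.13 -0.02] F [ 0.2   0.32 -0.06] M [-0.137  0.064 -0.024] op 0.5037
shift [14.26 -2.13 -0.09] turn [ 0.06 -0.01 -0.13]
```

>>> play_rows(
  motion=[
    [[6,-2.8,0],[0,0,0],0.5],
    [[12,-2.8,0],[0,0,0],0.5],
    [[12,-2.8,0],[0,0,0],0.5],
    [[12,-2.8,0],[0,0,0],0.35],
    [[12,-2.8,0],[0,0,0],0.35],
  ],
)

```text
time_s: 2.85
position: [0.4264, 0.0392, 0.0683]
tcp_rot: [[0.0, 0.968, -0.25], [-0.0, -0.25, -0.968], [-1.0, 0.0, -0.0]]
force: [-0.0, 0.4, 0.5]
opening: 0.398
```

```bash
python3 mv.py 427.0 39.5 69 -14.5
python3 - <<'E'
from h import *
from rig import bot
c=bot.capture("side"); np.savez("side2.npz",**c)
im=c["img"][155:255,220:340]
cv2.imwrite("pics/side3.png",cv2.resize(im,None,fx=6,fy=6,interpolation=cv2.INTER_CUBIC))
E
```

```text
t 2.85 pos [426.4  39.2  68.3] yaw -14.5 tilt [ 0.01 -0.  ] F [-0.04  0.38  0.49] M [-0.086  0.134  0.03 ] op 0.3985
shift [-0.72  0.55 -0.42] turn [-0.   -0.   -0.01]
```

View pics/side3.png

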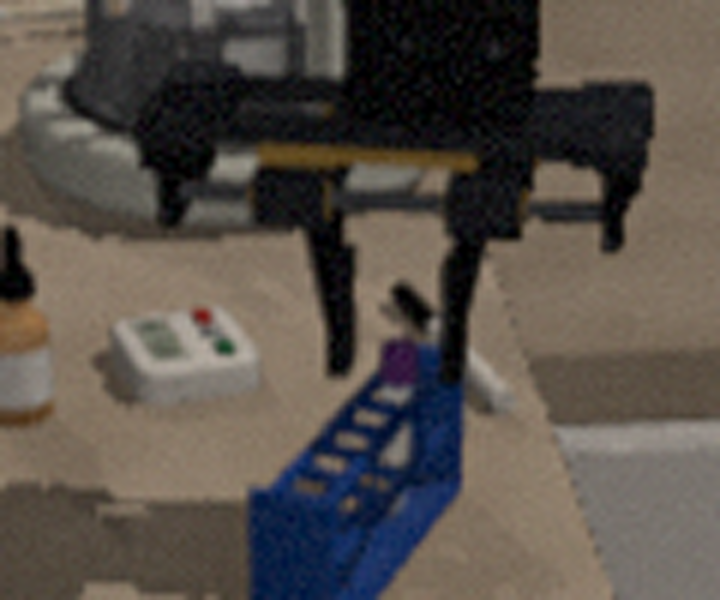

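>>> play_rows(
  motion=[
    [[0,0,0],[0,0,0],0.25],
    [[0,0,0],[0,0,0],0.0],
    [[0,0,0],[0,0,0],0.0],
    [[0,0,0],[0,0,0],0.0],
    [[0,0,0],[0,0,0],0.0],
    [[0,0,0],[0,0,0],0.0],
  ],
)

```text
time_s: 3.5
position: [0.4262, 0.0393, 0.0682]
tcp_rot: [[-0.0, 0.968, -0.25], [0.0, -0.25, -0.968], [-1.0, -0.0, -0.0]]
force: [0.4, -0.4, -0.4]
opening: 0.159
```

```bash
python3 mv.py 427.0 39.5 69 -14.5
```

```text
t 3.5 pos [426.2  39.3  68.2] yaw -14.5 tilt [-0.  0.] F [ 0.43 -0.37 -0.45] M [-0.082  0.068  0.011] op 0.1591
shift [-0.79  0.7  -0.37] turn [ 0. -0.  0.]
```

>>> play_rows(
  motion=[
    [[-10,0,0],[0,0,0],0.0],
    [[-30,0,0],[0,0,0],0.0],
    [[-60,0,0],[0,0,0],0.0],
    [[-95,0,0],[0,0,0],0.0],
    [[-130,0,0],[0,0,0],0.0],
    [[-152,0,0],[0,0,0],0.0],
    [[-152,0,0],[0,0,0],0.0],
  ],
)

```text
time_s: 4.2
position: [0.4283, 0.0391, 0.2237]
tcp_rot: [[0.008, 0.968, -0.25], [-0.001, -0.25, -0.968], [-1.0, 0.008, -0.001]]
force: [-0.2, -0.3, -0.8]
opening: 0.156
```

```bash
python3 mv.py 404.4 -363.3 220 -14.5
python3 - <<'E'
from h import *
from rig import bot
c=bot.capture("side"); np.savez("side4.npz",**c)
im=c["img"][120:255,220:340]
cv2.imwrite("pics/side4.png",cv2.resize(im,None,fx=4.4,fy=4.4,interpolation=cv2.INTER_CUBIC))
E
```

```text
t 4.2 pos [428.3  39.1 223.7] yaw -14.48 tilt [ 0.48 -0.08] F [-0.17 -0.35 -0.84] M [-0.095  0.06  -0.003] op 0.1564
shift [  4.11  77.45 395.58] turn [ 0.02 -0.04 -0.48]
```

View pics/side4.png

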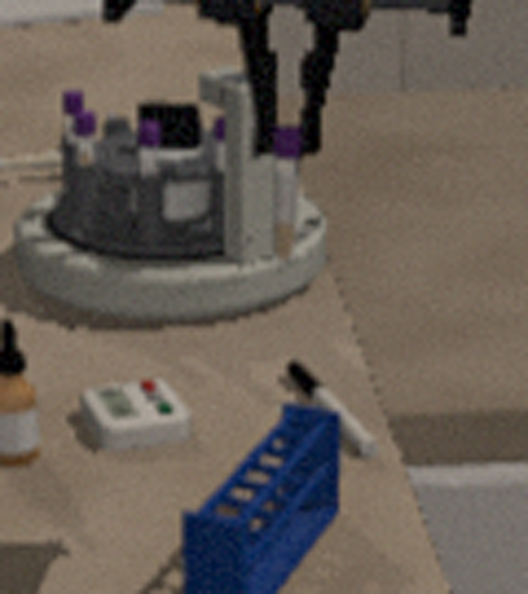

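Run:
```python
from h import *
S=load("side0.npz");T=load("top0.npz");S4=load("side4.npz")
print(proj(S,[[.4905,-.3122,.130],[.5352,-.3453,.130]]), "obs 253.76 149.50 / 237.84 145.16")
print('px/mm', (proj(S,[.4915,-.3122,.130])-proj(S,[.4905,-.3122,.130]))[0])
# held tube cap in S4
b,g,r=[S4["img"][...,i].astype(np.float32) for i in range(3)]; p=np.clip((b+r)/2-g-12,0,None)
yy,xx=np.mgrid[0:384,0:512]; m=(xx>275)&(xx<295)&(yy>140)&(yy<165); w=p*m
print('held cap',(w*xx).sum()/w.sum(),(w*yy).sum()/w.sum(), 'pred', proj(S4,[[.4283,.0391,.2237+.0045],[.4283,.0391,.1607]]))
# white hub / knob in side
g=cv2.cvtColor(S["img"],cv2.COLOR_BGR2GRAY)
m=(g<30).astype(np.uint8)[135:160,245:270]; k,l,st,ce=cv2.connectedComponentsWithStats(m)
for i in range(1,k):
    if st[i,4]>10: print('knob',st[i],ce[i]+[245,135])
print(proj(S,[.4735,-.3812,.112]),proj(S,[.4038,-.3632,.1]))
```

```text
[[252.80344514 149.19966417]
 [238.18501421 146.6549474 ]] obs 253.76 149.50 / 237.84 145.16
px/mm [-0.32489051  0.01118857]
held cap 284.97870778267253 151.81718061674007 pred [[285.817713   151.25105906]
 [285.64055711 179.54749737]]
knob [ 7  9 13  9 94] [259.         147.63829787]
[[257.33595279 148.22981911]] [[279.32186197 152.6795054 ]]
```

>>> play_rows(
  motion=[
    [[-15,39,198],[0,0,-0.3],0.0],
    [[-30,39,198],[0,0,-0.3],0.0],
    [[-30,39,198],[0,0,-0.3],0.0],
    [[-30,39,198],[0,0,-0.3],0.0],
    [[-30,77.5,395.6],[0,0,-0.3],0.0],
    [[-30,77.5,395.6],[0,0,-0.3],0.0],
    [[-30,77.5,395.6],[0,0,-0.3],0.0],
    [[-30,77.5,395.6],[0,0,-0.3],0.0],
  ],
)

```text
time_s: 5.05
position: [0.4013, -0.3588, 0.2486]
tcp_rot: [[-0.007, 0.968, -0.251], [0.004, -0.251, -0.968], [-1.0, -0.008, -0.002]]
force: [0.6, 0.0, -1.1]
opening: 0.162
```

>>> play_rows(
  motion=[
    [[0,0,0],[0,0,0],0.0],
    [[0,0,0],[0,0,0],0.0],
    [[0,0,0],[0,0,0],0.0],
    [[0,0,0],[0,0,0],0.0],
  ],
)

```text
time_s: 5.45
position: [0.4024, -0.3556, 0.2496]
tcp_rot: [[-0.006, 0.969, -0.249], [0.003, -0.249, -0.969], [-1.0, -0.007, -0.002]]
force: [-0.1, -0.6, 1.1]
opening: 0.158
```

```bash
python3 mv.py 404.4 -363.3 220 -14.5
python3 - <<'E'
from h import *
from rig import bot
for n in ("side","top"):
    c=bot.capture(n); np.savez(f"{n}5.npz",**c)
    x0,y0,x1,y1=(205,90,315,195) if n=="side" else (325,130,455,255)
    cv2.imwrite(f"pics/{n}5.png",cv2.resize(c["img"][y0:y1,x0:x1],None,fx=5.5 if n=="side" else 4.7,fy=5.5 if n=="side" else 4.7,interpolation=cv2.INTER_CUBIC))
E
```

```text
t 5.45 pos [ 402.4 -355.6  249.6] yaw -14.4 tilt [-0.36  0.18] F [-0.08 -0.56  1.07] M [-0.086  0.106 -0.007] op 0.1582
shift [29.6   4.01  6.99] turn [ 0.1  -0.09  0.39]
```

View pics/side5.png

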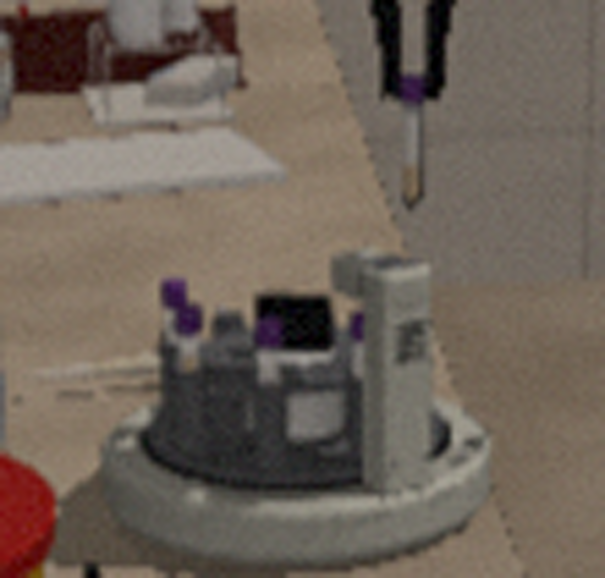

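View pics/top5.png

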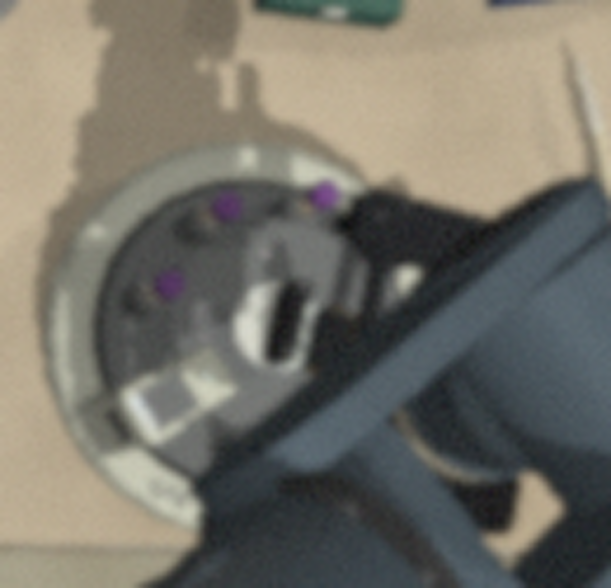

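>>> play_rows(
  motion=[
    [[-20,0,0],[0,-45,0],0.0],
    [[-20,0,0],[0,-45,0],0.0],
    [[-20,0,0],[0,-45,0],0.0],
    [[-20,0,0],[0,-45,0],0.0],
    [[-20,0,0],[0,-45,0],0.0],
    [[-20,0,0],[0,-45,0],0.0],
    [[-20,0,0],[0,-45,0],0.0],
    [[-20,0,0],[0,-45,0],0.0],
  ],
)

```text
time_s: 6.35
position: [0.4033, -0.3571, 0.2704]
tcp_rot: [[-0.179, 0.969, -0.173], [-0.683, -0.249, -0.686], [-0.708, -0.005, 0.706]]
force: [0.6, -0.0, 0.7]
opening: 0.158
```

>>> play_rows(
  motion=[
    [[0,0,0],[0,0,0],0.0],
    [[0,0,0],[0,0,0],0.0],
    [[0,0,0],[0,0,0],0.0],
  ],
)

```text
time_s: 6.65
position: [0.4025, -0.3584, 0.2708]
tcp_rot: [[-0.181, 0.968, -0.175], [-0.684, -0.252, -0.685], [-0.707, -0.004, 0.707]]
force: [-0.4, -0.4, 0.5]
opening: 0.159
```

Run:
```python
from h import *
from rig import bot
s=bot.read_state(); p=np.array(s["position"]);R=np.array(s["tcp_rot"])
bt=p+R[:,0]*.063; tp=p-R[:,0]*.013
np.savez("st6.npz",p=p,R=R)
print(s["time_s"],p,R.round(3).tolist(),bt,tp)
for n in ("side","top"):
    c=bot.capture(n); np.savez(f"{n}6.npz",**c)
    print(n,proj(c,[bt,tp,p]))
    x0,y0,x1,y1=(205,90,315,195) if n=="side" else (325,130,455,255)
    cv2.imwrite(f"pics/{n}6.png",cv2.resize(c["img"][y0:y1,x0:x1],None,fx=5.5 if n=="side" else 4.7,fy=5.5 if n=="side" else 4.7,interpolation=cv2.INTER_CUBIC))
```

```text
6.65 [ 0.40253482 -0.35838338  0.27076576] [[-0.181, 0.968, -0.175], [-0.684, -0.252, -0.685], [-0.707, -0.004, 0.707]] [ 0.39115591 -0.40145672  0.22622132] [ 0.40488285 -0.34949523  0.27995747]
side [[282.12519172 111.00038072]
 [279.4135723   96.97464199]
 [279.89772476  99.4789005 ]]
top [[408.76861789 227.63639919]
 [393.89623313 219.87650018]
 [396.54233248 221.25714384]]
```

View pics/side6.png

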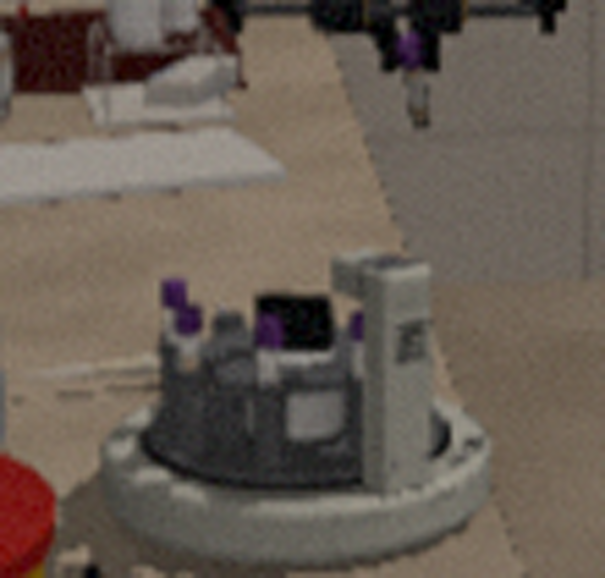

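View pics/top6.png

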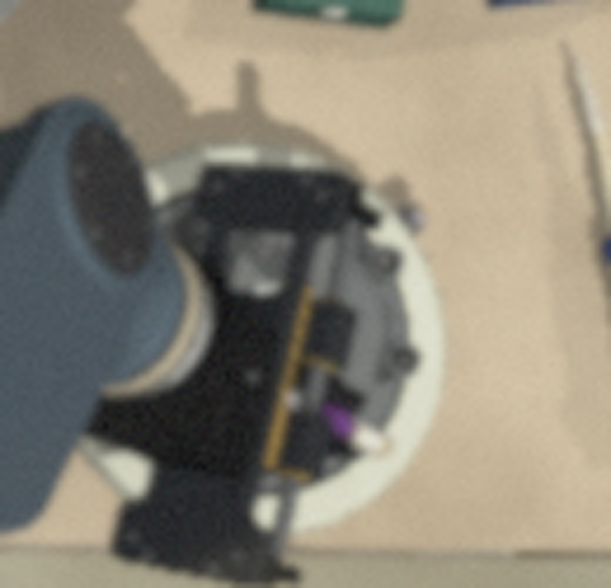

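Run:
```python
from h import *
c=load("top6.npz");st=np.load("st6.npz")
x0,y0,x1,y1=380,205,420,240
im=cv2.resize(c["img"][y0:y1,x0:x1],None,fx=16,fy=16,interpolation=cv2.INTER_CUBIC)
p=st["p"];a=st["R"][:,0]
for d,col in ((.063,(0,0,255)),(.003,(0,255,255)),(-.013,(0,255,0))):
    q=((proj(c,p+a*d)[0]-[x0,y0])*16+8).astype(int); cv2.drawMarker(im,tuple(int(v) for v in q),col,0,20,2)
cv2.imwrite("pics/top6z.png",im)
s=load("side6.npz")
x0,y0,x1,y1=265,90,300,120
im=cv2.resize(s["img"][y0:y1,x0:x1],None,fx=18,fy=18,interpolation=cv2.INTER_CUBIC)
for d,col in ((.063,(0,0,255)),(.003,(0,255,255)),(-.013,(0,255,0))):
    q=((proj(s,p+a*d)[0]-[x0,y0])*18+9).astype(int); cv2.drawMarker(im,tuple(int(v) for v in q),col,0,20,2)
cv2.imwrite("pics/side6z.png",im)
```

```text
(no output)
```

View pics/top6z.png

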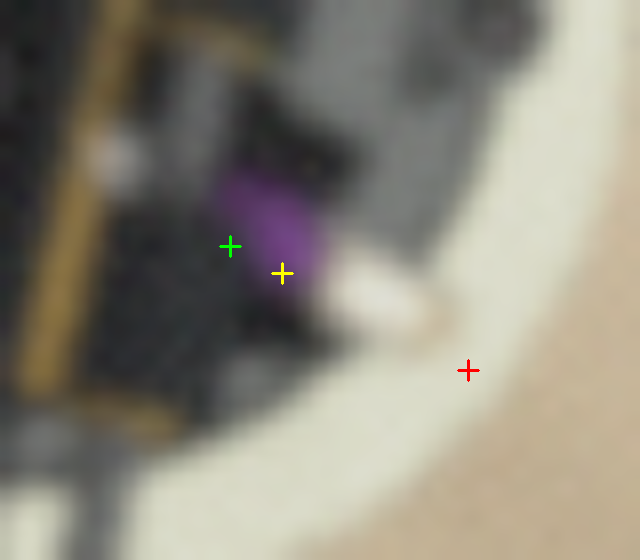

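View pics/side6z.png

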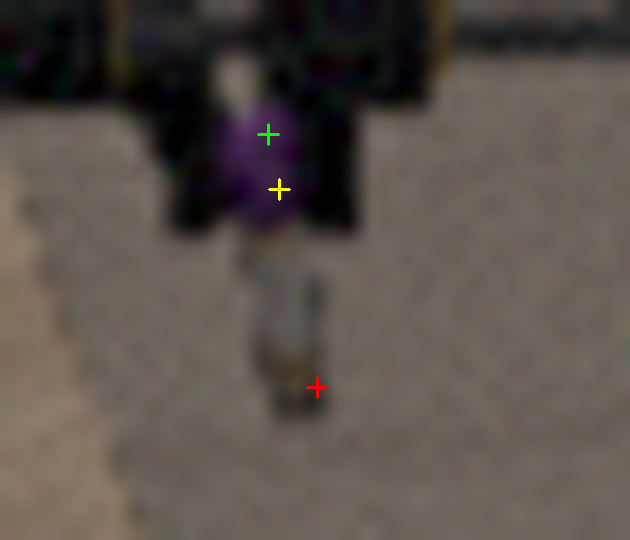

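>>> play_rows(
  motion=[
    [[0,0,0],[0,45,0],0.0],
    [[0,0,0],[0,45,0],0.0],
    [[0,0,0],[0,45,0],0.0],
    [[0,0,0],[0,45,0],0.0],
    [[0,0,0],[0,45,0],0.0],
    [[0,0,0],[0,45,0],0.0],
    [[0,0,0],[0,45,0],0.0],
  ],
)

```text
time_s: 7.45
position: [0.4019, -0.3603, 0.2703]
tcp_rot: [[-0.005, 0.967, -0.254], [0.0, -0.254, -0.967], [-1.0, -0.004, 0.001]]
force: [-0.2, -0.3, 0.2]
opening: 0.16
```

>>> play_rows(
  motion=[
    [[0,0,0],[-90,0,0],0.0],
    [[0,0,0],[-90,0,0],0.0],
    [[0,0,0],[-90,0,0],0.0],
    [[0,0,0],[-90,0,0],0.0],
    [[0,0,0],[-90,0,0],0.0],
    [[0,0,0],[-90,0,0],0.0],
    [[0,0,0],[-90,0,0],0.0],
    [[0,0,0],[-90,0,0],0.0],
  ],
)

```text
time_s: 8.25
position: [0.4026, -0.3564, 0.2699]
tcp_rot: [[-0.006, 0.578, 0.816], [0.001, 0.816, -0.578], [-1.0, -0.003, -0.006]]
force: [0.1, -1.1, -0.0]
opening: 0.158
```

```bash
python3 mv.py 404 -360 270 75.5
```

```text
t 8.25 pos [ 402.6 -356.4  269.9] yaw 54.69 tilt [-0.36  0.06] F [ 0.12 -1.07 -0.04] M [-0.089  0.001  0.042] op 0.1575
shift [-0.08 -2.1   3.19] turn [-20.81  -0.35   0.1 ]
```

>>> play_rows(
  motion=[
    [[0,0,0],[-20.8,0,0],0.0],
    [[0,0,0],[-20.8,0,0],0.0],
    [[0,0,0],[-20.8,0,0],0.0],
    [[0,0,0],[-20.8,0,0],0.0],
  ],
)

```text
time_s: 8.65
position: [0.4026, -0.3565, 0.27]
tcp_rot: [[-0.006, 0.257, 0.966], [0.001, 0.966, -0.257], [-1.0, -0.0, -0.006]]
force: [1.4, 1.5, -1.1]
opening: 0.155
```

>>> play_rows(
  motion=[
    [[0,0,0],[0,-45,0],0.0],
    [[0,0,0],[0,-45,0],0.0],
    [[0,0,0],[0,-45,0],0.0],
    [[0,0,0],[0,-45,0],0.0],
    [[0,0,0],[0,-45,0],0.0],
    [[0,0,0],[0,-45,0],0.0],
    [[0,0,0],[0,-45,0],0.0],
    [[0,0,0],[0,-45,0],0.0],
  ],
)

```text
time_s: 9.45
position: [0.4588, -0.3387, 0.3392]
tcp_rot: [[0.612, 0.304, 0.73], [-0.193, 0.953, -0.234], [-0.767, 0.002, 0.642]]
force: [-0.3, -0.5, 0.1]
opening: 0.159
```

>>> play_rows(
  motion=[
    [[0,0,0],[0,0,0],0.0],
    [[0,0,0],[0,0,0],0.0],
    [[0,0,0],[0,0,0],0.0],
  ],
)

```text
time_s: 9.75
position: [0.4581, -0.3394, 0.3377]
tcp_rot: [[0.61, 0.305, 0.731], [-0.192, 0.952, -0.236], [-0.768, 0.004, 0.64]]
force: [-1.6, 1.0, -0.4]
opening: 0.159
```

Run:
```python
from h import *
from rig import bot
s=bot.read_state(); p=np.array(s["position"]);R=np.array(s["tcp_rot"])
np.savez("st7.npz",p=p,R=R)
print(s["time_s"],p,R.round(3).tolist(),s["joint_positions"].round(1))
c=bot.capture("top"); np.savez("top7.npz",**c)
s2=bot.read_state(); print(s2["position"])
a=R[:,0]
print(proj(c,[p+a*.063,p+a*.003,p-a*.013]))
cv2.imwrite("pics/top7.png",cv2.resize(c["img"][130:255,325:455],None,fx=4.7,fy=4.7,interpolation=cv2.INTER_CUBIC))
u,v=proj(c,p)[0].astype(int); x0,y0=u-20,v-20
im=cv2.resize(c["img"][y0:y0+35,x0:x0+40],None,fx=16,fy=16,interpolation=cv2.INTER_CUBIC)
for d,col in ((.063,(0,0,255)),(.003,(0,255,255)),(-.013,(0,255,0))):
    q=((proj(c,p+a*d)[0]-[x0,y0])*16+8).astype(int); cv2.drawMarker(im,tuple(int(v) for v in q),col,0,20,2)
cv2.imwrite("pics/top7z.png",im)
```

```text
9.75 [ 0.45808703 -0.33937923  0.33770662] [[0.61, 0.305, 0.731], [-0.192, 0.952, -0.236], [-0.768, 0.004, 0.64]] [ -62.4    8.   109.9   44.1   40.5 -163.5]
[ 0.45807075 -0.33945367  0.33776198]
[[394.90335153 178.95161431]
 [396.85856147 192.38357694]
 [397.41334466 196.19484392]]
```

View pics/top7.png

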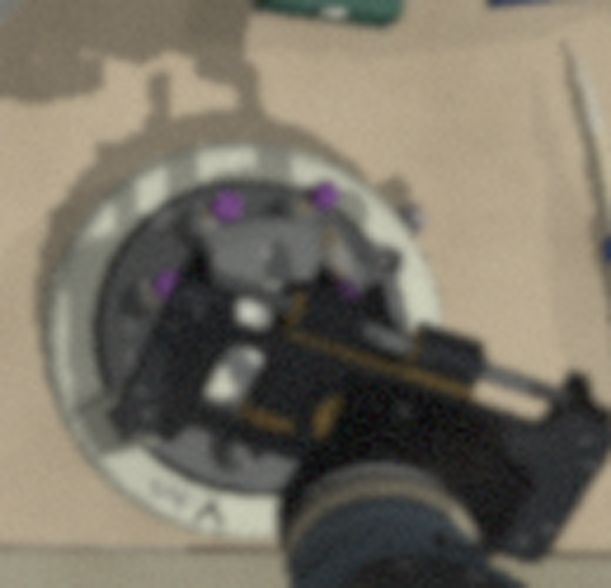

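View pics/top7z.png

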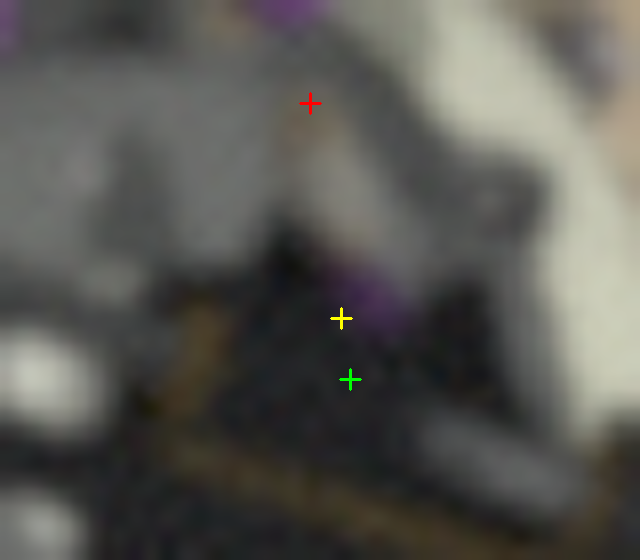

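```bash
python3 mv.py 403 -357 270 75.5
```

```text
t 9.8 pos [ 458.1 -339.5  337.8] yaw 72.24 tilt [ 34.99 -11.04] F [-0.    0.53 -0.28] M [0.19  0.317 0.001] op 0.1572
shift [ 21.81 -33.75 -79.48] turn [-3.2  39.8   0.93]
```

>>> play_rows(
  motion=[
    [[10,-17,-40],[-1.6,20,0.5],0.0],
    [[10,-17,-40],[-1.6,20,0.5],0.0],
    [[10,-17,-40],[-1.6,20,0.5],0.0],
    [[22,-34,-80],[-3.2,39.8,0.9],0.0],
    [[22,-34,-80],[-3.2,39.8,0.9],0.0],
    [[22,-34,-80],[-3.2,39.8,0.9],0.0],
    [[22,-34,-80],[-3.2,39.8,0.9],0.0],
  ],
)

```text
time_s: 10.5
position: [0.4042, -0.3579, 0.2692]
tcp_rot: [[0.0, 0.249, 0.968], [-0.001, 0.968, -0.249], [-1.0, -0.001, 0.001]]
force: [0.6, 1.0, -0.5]
opening: 0.161
```

```bash
python3 mv.py 345 -360 250 -14.5
```

```text
t 10.5 pos [ 404.2 -357.9  269.2] yaw 75.57 tilt [ 0.03 -0.06] F [ 0.57  0.97 -0.5 ] M [-0.031  0.031  0.049] op 0.1612
shift [ 19.15 -16.77 -56.86] turn [9.007e+01 7.000e-02 1.000e-02]
```

>>> play_rows(
  motion=[
    [[19,-17,-57],[45,0,0],0.0],
    [[19,-17,-57],[45,0,0],0.0],
    [[19,-17,-57],[45,0,0],0.0],
    [[19,-17,-57],[45,0,0],0.0],
    [[19,-17,-57],[90,0,0],0.0],
    [[19,-17,-57],[90,0,0],0.0],
    [[19,-17,-57],[90,0,0],0.0],
    [[19,-17,-57],[90,0,0],0.0],
  ],
)

```text
time_s: 11.3
position: [0.3427, -0.3588, 0.2509]
tcp_rot: [[0.001, 0.994, 0.111], [-0.001, 0.111, -0.994], [-1.0, 0.001, 0.001]]
force: [-0.6, 0.4, -0.9]
opening: 0.158
```

```bash
python3 mv.py 345 -360 150 -14.5
```

```text
t 11.3 pos [ 342.7 -358.8  250.9] yaw 6.35 tilt [ 0.07 -0.06] F [-0.63  0.38 -0.94] M [-0.065  0.073 -0.023] op 0.1577
shift [100.87   2.02   1.29] turn [20.85  0.05 -0.08]
```

>>> play_rows(
  motion=[
    [[30,2,1],[20.9,0,0],0.0],
    [[60,2,1],[20.9,0,0],0.0],
    [[100,2,1],[20.9,0,0],0.0],
    [[100,2,1],[20.9,0,0],0.0],
    [[100,2,1],[20.9,0,0],0.0],
    [[100,2,1],[20.9,0,0],0.0],
    [[100,2,1],[20.9,0,0],0.0],
  ],
)

```text
time_s: 12.0
position: [0.3463, -0.3614, 0.153]
tcp_rot: [[0.003, 0.97, -0.244], [-0.005, -0.244, -0.97], [-1.0, 0.004, 0.004]]
force: [-0.1, 1.1, -0.0]
opening: 0.157
```

```bash
python3 mv.py 345 -360 150 -14.5
python3 - <<'E'
from h import *
from rig import bot
s=bot.read_state(); p=np.array(s["position"]);R=np.array(s["tcp_rot"]);a=R[:,0]
np.savez("st8.npz",p=p,R=R)
c=bot.capture("side"); np.savez("side8.npz",**c)
x0,y0=225,120
im=cv2.resize(c["img"][y0:y0+65,x0:x0+90],None,fx=8.5,fy=8.5,interpolation=cv2.INTER_CUBIC)
for d,col in ((.063,(0,0,255)),(.003,(0,255,255)),(-.013,(0,255,0))):
    q=((proj(c,p+a*d)[0]-[x0,y0])*8.5+4.2).astype(int); cv2.drawMarker(im,tuple(int(v) for v in q),col,0,20,1)
cv2.imwrite("pics/side8.png",im)
E
```

```text
t 12.0 pos [ 346.3 -361.4  153. ] yaw -14.12 tilt [ 0.17 -0.28] F [-0.11  1.07 -0.01] M [-0.121  0.06   0.009] op 0.1573
shift [ 2.98 -1.6  -1.07] turn [ 0.38  0.23 -0.23]
```

View pics/side8.png

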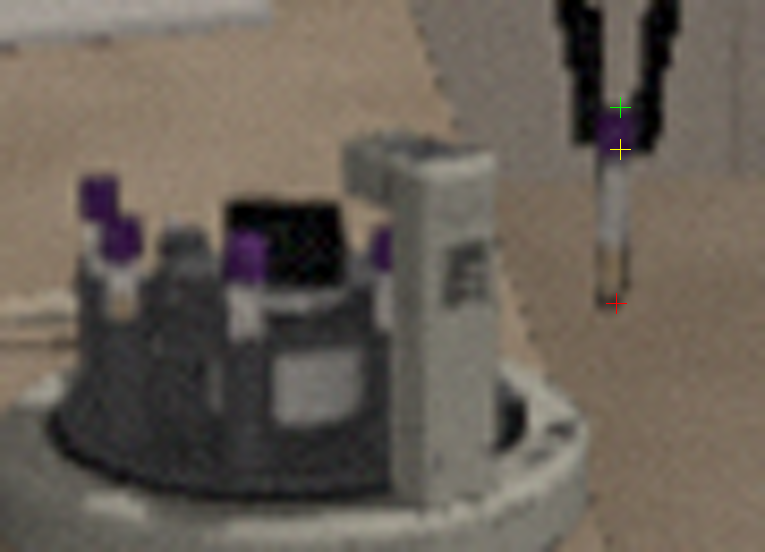

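>>> play_rows(
  motion=[
    [[-12,0,0],[0.2,0.2,-0.2],0.0],
    [[-25,0,0],[0.4,0.2,-0.2],0.0],
    [[-25,0,0],[0.4,0.2,-0.2],0.0],
    [[-25,27,-6],[0.4,0.2,-0.2],0.0],
    [[-25,53,-12],[0.4,0.2,-0.2],0.0],
    [[-25,53,-12],[0.4,0.2,-0.2],0.0],
    [[-25,53,-12],[0.4,0.2,-0.2],0.0],
    [[-25,53,-12],[0.4,0.2,-0.2],0.0],
  ],
)

```text
time_s: 12.85
position: [0.399, -0.3609, 0.1758]
tcp_rot: [[-0.003, 0.968, -0.251], [0.004, -0.251, -0.968], [-1.0, -0.004, -0.003]]
force: [-0.7, 0.1, 0.1]
opening: 0.158
```

```bash
python3 mv.py 401 -363.2 165 -14.5
```

```text
t 12.85 pos [ 399.  -360.9  175.8] yaw -14.54 tilt [-0.17  0.22] F [-0.71  0.13  0.13] M [-0.058  0.11   0.028] op 0.1584
shift [10.83  2.53  1.72] turn [-0.04 -0.17  0.22]
```

>>> play_rows(
  motion=[
    [[2,2.5,1.7],[0,-0.2,0.2],0.0],
    [[2,2.5,1.7],[0,-0.2,0.2],0.0],
    [[2,2.5,1.7],[0,-0.2,0.2],0.0],
    [[2,2.5,1.7],[0,-0.2,0.2],0.0],
  ],
)

```text
time_s: 13.25
position: [0.4017, -0.3639, 0.1741]
tcp_rot: [[0.001, 0.968, -0.252], [-0.001, -0.252, -0.968], [-1.0, 0.001, 0.001]]
force: [-0.0, -0.3, -0.1]
opening: 0.157
```

```bash
python3 mv.py 401 -363.2 165 -14.5
```

```text
t 13.25 pos [ 401.7 -363.9  174.1] yaw -14.57 tilt [ 0.04 -0.08] F [-0.02 -0.34 -0.12] M [-0.076  0.109 -0.007] op 0.1568
shift [ 9.1  -0.85 -0.49] turn [-0.07  0.07 -0.05]
```

>>> play_rows(
  motion=[
    [[0,0,0],[0,0,0],0.0],
    [[0,0,0],[0,0,0],0.0],
    [[0,0,0],[0,0,0],0.0],
  ],
)

```text
time_s: 13.55
position: [0.402, -0.3638, 0.1741]
tcp_rot: [[0.001, 0.968, -0.251], [-0.002, -0.251, -0.968], [-1.0, 0.001, 0.001]]
force: [-0.5, -0.2, 0.0]
opening: 0.16
```

```bash
python3 mv.py 401 -363.2 165 -14.5
```

```text
t 13.55 pos [ 402.  -363.8  174.1] yaw -14.54 tilt [ 0.04 -0.09] F [-0.49 -0.2   0.05] M [-0.144  0.107  0.044] op 0.1601
shift [ 9.11 -1.09 -0.34] turn [-0.04  0.07 -0.06]
```

>>> play_rows(
  motion=[
    [[3,-1,-0.4],[0,0,0],0.0],
    [[6,-1,-0.4],[0,0,0],0.0],
    [[9,-1,-0.4],[0,0,0],0.0],
    [[9,-1,-0.4],[0,0,0],0.0],
    [[9,-1,-0.4],[0,0,0],0.0],
  ],
)

```text
time_s: 14.05
position: [0.4011, -0.3631, 0.1649]
tcp_rot: [[0.0, 0.968, -0.251], [-0.001, -0.251, -0.968], [-1.0, 0.001, 0.001]]
force: [0.5, -2.0, -0.2]
opening: 0.159
```

```bash
python3 mv.py 401 -363.2 165 -14.5;python3 - <<'E'
from h import *
from rig import bot
s=bot.read_state(); p=np.array(s["position"]);R=np.array(s["tcp_rot"]);a=R[:,0]
for n,(x0,y0) in {"side":(225,120),"top":(335,170)}.items():
    c=bot.capture(n); np.savez(f"{n}9.npz",**c)
    im=cv2.resize(c["img"][y0:y0+65,x0:x0+90],None,fx=8.5,fy=8.5,interpolation=cv2.INTER_CUBIC)
    for d,col in ((.063,(0,0,255)),(.003,(0,255,255)),(-.013,(0,255,0))):
        q=((proj(c,p+a*d)[0]-[x0,y0])*8.5+4.2).astype(int); cv2.drawMarker(im,tuple(int(v) for v in q),col,0,20,1)
    cv2.imwrite(f"pics/{n}9.png",im)
E
```

```text
t 14.05 pos [ 401.1 -363.1  164.9] yaw -14.55 tilt [ 0.03 -0.07] F [ 0.49 -2.02 -0.2 ] M [-0.09   0.063  0.01 ] op 0.1593
shift [-0.09 -0.04  0.08] turn [-0.05  0.06 -0.04]
```

View pics/side9.png

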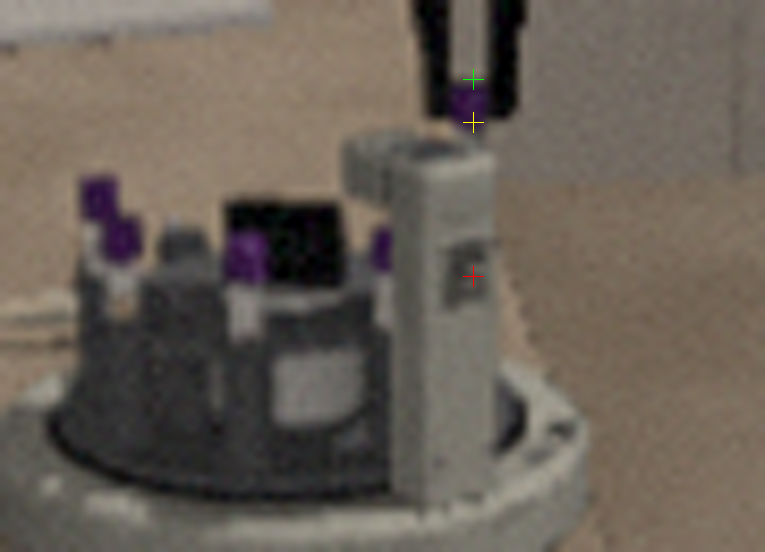

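View pics/top9.png

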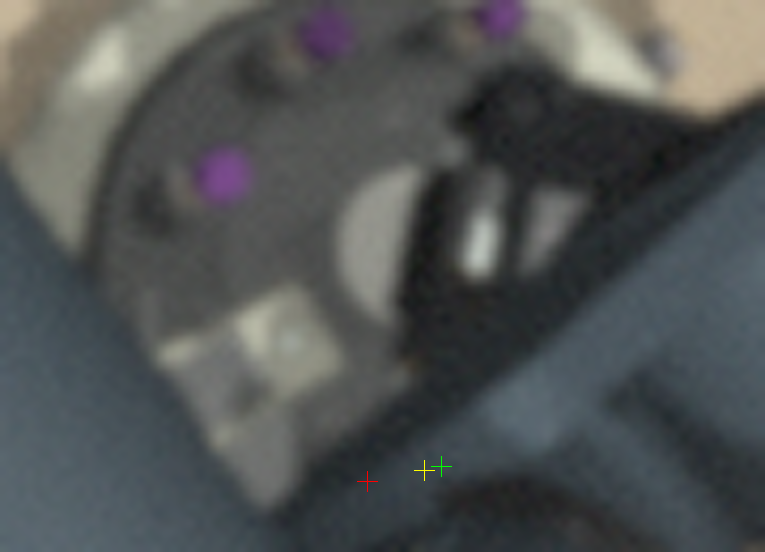

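>>> play_rows(
  motion=[
    [[1.5,0,0],[0,0,0],0.0],
    [[3,0,0],[0,0,0],0.0],
    [[4,0,0],[0,0,0],0.0],
    [[4,0,0],[0,0,0],0.0],
  ],
)

```text
time_s: 14.55
position: [0.401, -0.3632, 0.1609]
tcp_rot: [[0.0, 0.968, -0.251], [-0.001, -0.251, -0.968], [-1.0, 0.001, 0.001]]
force: [-0.2, -0.2, 0.4]
opening: 0.159
```

```bash
python3 mv.py
```

```text
t 14.55 pos [ 401.  -363.2  160.9] yaw -14.54 tilt [ 0.03 -0.08] F [-0.21 -0.16  0.4 ] M [-0.143  0.089 -0.021] op 0.1585
```

>>> play_rows(
  motion=[
    [[1,0,0],[0,0,0],0.0],
    [[2,0,0],[0,0,0],0.0],
    [[2,0,0],[0,0,0],0.0],
  ],
)

```text
time_s: 14.85
position: [0.401, -0.3633, 0.1591]
tcp_rot: [[0.001, 0.968, -0.251], [-0.002, -0.251, -0.968], [-1.0, 0.001, 0.002]]
force: [-0.5, -0.7, -0.4]
opening: 0.159
```

```bash
python3 mv.py
```

```text
t 14.85 pos [ 401.  -363.3  159.1] yaw -14.54 tilt [ 0.03 -0.1 ] F [-0.46 -0.71 -0.44] M [-0.161  0.216  0.017] op 0.1592
```

>>> play_rows(
  motion=[
    [[1,0,0],[0,0,0],0.0],
    [[2,0,0],[0,0,0],0.0],
    [[2,0,0],[0,0,0],0.0],
  ],
)

```text
time_s: 15.15
position: [0.4009, -0.3632, 0.1569]
tcp_rot: [[0.0, 0.968, -0.251], [-0.001, -0.251, -0.968], [-1.0, 0.001, 0.001]]
force: [-0.7, -0.7, 0.1]
opening: 0.159
```

>>> play_rows(
  motion=[
    [[1,0,0],[0,0,0],0.0],
    [[2,0,0],[0,0,0],0.0],
    [[2,0,0],[0,0,0],0.0],
  ],
)

```text
time_s: 15.45
position: [0.401, -0.3632, 0.1549]
tcp_rot: [[0.0, 0.968, -0.251], [-0.001, -0.251, -0.968], [-1.0, 0.001, 0.001]]
force: [-0.6, -0.6, 0.1]
opening: 0.157
```

```bash
python3 mv.py
```

```text
t 15.45 pos [ 401.  -363.2  154.9] yaw -14.55 tilt [ 0.03 -0.08] F [-0.59 -0.63  0.13] M [-0.246  0.325  0.066] op 0.1569
```

>>> play_rows(
  motion=[
    [[0,-0.4,0.8],[0,0,0],0.0],
    [[0,-0.4,0.8],[0,0,0],0.0],
    [[0,-0.4,0.8],[0,0,0],0.0],
  ],
)

```text
time_s: 15.75
position: [0.4005, -0.3638, 0.155]
tcp_rot: [[0.001, 0.968, -0.251], [-0.001, -0.251, -0.968], [-1.0, 0.001, 0.001]]
force: [-0.3, -1.0, 0.3]
opening: 0.162
```

```bash
python3 mv.py
```

```text
t 15.75 pos [ 400.5 -363.8  155. ] yaw -14.55 tilt [ 0.04 -0.07] F [-0.25 -0.97  0.33] M [-0.213  0.152  0.031] op 0.1616
```

>>> play_rows(
  motion=[
    [[1,0,0],[0,0,0],0.0],
    [[2,0,0],[0,0,0],0.0],
    [[2,0,0],[0,0,0],0.0],
  ],
)

```text
time_s: 16.05
position: [0.4005, -0.3638, 0.153]
tcp_rot: [[0.001, 0.968, -0.251], [-0.001, -0.251, -0.968], [-1.0, 0.001, 0.001]]
force: [-0.3, -0.9, -0.8]
opening: 0.161
```

```bash
python3 mv.py
```

```text
t 16.05 pos [ 400.5 -363.8  153. ] yaw -14.55 tilt [ 0.04 -0.08] F [-0.3  -0.85 -0.75] M [-0.226  0.209  0.018] op 0.1608
```

>>> play_rows(
  motion=[
    [[0,-0.1,0.6],[0,0,0],0.0],
    [[1,-0.1,0.6],[0,0,0],0.0],
    [[2,-0.1,0.6],[0,0,0],0.0],
    [[2,-0.1,0.6],[0,0,0],0.0],
  ],
)

```text
time_s: 16.45
position: [0.4003, -0.3644, 0.151]
tcp_rot: [[0.001, 0.968, -0.251], [-0.001, -0.251, -0.968], [-1.0, 0.001, 0.001]]
force: [0.1, -0.4, -0.4]
opening: 0.163
```

```bash
python3 mv.py
```

```text
t 16.45 pos [ 400.3 -364.4  151. ] yaw -14.55 tilt [ 0.04 -0.07] F [ 0.09 -0.38 -0.39] M [-0.157  0.078  0.02 ] op 0.1629
```

>>> play_rows(
  motion=[
    [[1,0,0],[0,0,0],0.0],
    [[2,0,0],[0,0,0],0.0],
    [[2,0,0],[0,0,0],0.0],
  ],
)

```text
time_s: 16.75
position: [0.4002, -0.3644, 0.1489]
tcp_rot: [[0.001, 0.968, -0.251], [-0.001, -0.251, -0.968], [-1.0, 0.001, 0.001]]
force: [-0.2, -1.1, -1.4]
opening: 0.159
```

```bash
python3 mv.py
```

```text
t 16.75 pos [ 400.2 -364.4  148.9] yaw -14.55 tilt [ 0.04 -0.07] F [-0.21 -1.05 -1.39] M [-0.186  0.097 -0.011] op 0.1586
```

>>> play_rows(
  motion=[
    [[1,0,0.2],[0,0,0],0.0],
    [[2,0,0.2],[0,0,0],0.0],
    [[3,0,0.2],[0,0,0],0.0],
    [[3,0,0.2],[0,0,0],0.0],
  ],
)

```text
time_s: 17.15
position: [0.4004, -0.3649, 0.1463]
tcp_rot: [[0.001, 0.968, -0.251], [-0.002, -0.251, -0.968], [-1.0, 0.002, 0.002]]
force: [-0.3, 0.4, 0.7]
opening: 0.165
```

```bash
python3 mv.py
```

```text
t 17.15 pos [ 400.4 -364.9  146.3] yaw -14.55 tilt [ 0.07 -0.12] F [-0.26  0.45  0.72] M [-0.18   0.112  0.054] op 0.1652
```

>>> play_rows(
  motion=[
    [[1,0,0],[0,0,0],0.0],
    [[2,0,0],[0,0,0],0.0],
    [[3,0,0],[0,0,0],0.0],
    [[3,0,0],[0,0,0],0.0],
  ],
)

```text
time_s: 17.55
position: [0.4003, -0.3646, 0.1429]
tcp_rot: [[0.001, 0.968, -0.251], [-0.001, -0.251, -0.968], [-1.0, 0.001, 0.001]]
force: [-0.2, 0.3, 1.0]
opening: 0.161
```

```bash
python3 mv.py
```

```text
t 17.55 pos [ 400.3 -364.6  142.9] yaw -14.55 tilt [ 0.05 -0.09] F [-0.22  0.28  1.05] M [-0.274 -0.039 -0.069] op 0.161
```

>>> play_rows(
  motion=[
    [[1,0,0],[0,0,0],0.0],
    [[2,0,0],[0,0,0],0.0],
    [[3,0,0],[0,0,0],0.0],
    [[3,0,0],[0,0,0],0.0],
  ],
)

```text
time_s: 17.95
position: [0.4002, -0.3646, 0.1398]
tcp_rot: [[0.001, 0.968, -0.251], [-0.001, -0.251, -0.968], [-1.0, 0.001, 0.001]]
force: [0.3, -0.8, 0.4]
opening: 0.161
```

```bash
python3 mv.py
```

```text
t 17.95 pos [ 400.2 -364.6  139.8] yaw -14.55 tilt [ 0.04 -0.07] F [ 0.27 -0.78  0.41] M [-0.237 -0.059 -0.057] op 0.1612
```

>>> play_rows(
  motion=[
    [[1,0,0],[0,0,0],0.0],
    [[2,0,0],[0,0,0],0.0],
    [[3,0,0],[0,0,0],0.0],
    [[3,0,0],[0,0,0],0.0],
  ],
)

```text
time_s: 18.35
position: [0.4002, -0.3646, 0.1369]
tcp_rot: [[0.001, 0.968, -0.251], [-0.001, -0.251, -0.968], [-1.0, 0.001, 0.001]]
force: [0.4, -1.2, 1.3]
opening: 0.16
```

```bash
python3 mv.py
```

```text
t 18.35 pos [ 400.2 -364.6  136.9] yaw -14.55 tilt [ 0.04 -0.07] F [ 0.38 -1.21  1.28] M [-0.262 -0.128 -0.006] op 0.1603
```

>>> play_rows(
  motion=[
    [[1,0.4,0.3],[0,0,0],0.0],
    [[2,0.4,0.3],[0,0,0],0.0],
    [[3,0.4,0.3],[0,0,0],0.0],
    [[3,0.4,0.3],[0,0,0],0.0],
  ],
)

```text
time_s: 18.75
position: [0.4004, -0.3648, 0.1338]
tcp_rot: [[0.0, 0.968, -0.251], [-0.001, -0.251, -0.968], [-1.0, 0.001, 0.001]]
force: [-0.2, -0.6, 0.4]
opening: 0.159
```

```bash
python3 mv.py
```

```text
t 18.75 pos [ 400.4 -364.8  133.8] yaw -14.55 tilt [ 0.02 -0.05] F [-0.17 -0.62  0.44] M [-0.263 -0.005  0.02 ] op 0.159
```

>>> play_rows(
  motion=[
    [[1,0,0],[0,0,0],0.0],
    [[2,0,0],[0,0,0],0.0],
    [[2,0,0],[0,0,0],0.0],
  ],
)

```text
time_s: 19.05
position: [0.4004, -0.3649, 0.1319]
tcp_rot: [[0.0, 0.968, -0.251], [-0.001, -0.251, -0.968], [-1.0, 0.001, 0.001]]
force: [0.8, -0.0, 0.9]
opening: 0.163
```

```bash
python3 mv.py
```

```text
t 19.05 pos [ 400.4 -364.9  131.9] yaw -14.55 tilt [ 0.03 -0.07] F [ 0.75 -0.03  0.88] M [-0.231 -0.006  0.004] op 0.1629
```

>>> play_rows(
  motion=[
    [[1,0,0],[0,0,0],0.0],
    [[1,0,0],[0,0,0],0.0],
  ],
)

```text
time_s: 19.25
position: [0.4004, -0.3649, 0.1309]
tcp_rot: [[0.0, 0.968, -0.251], [-0.001, -0.251, -0.968], [-1.0, 0.001, 0.001]]
force: [1.0, -1.2, 0.7]
opening: 0.163
```

>>> play_rows(
  motion=[
    [[1,0,0],[0,0,0],0.0],
    [[1,0,0],[0,0,0],0.0],
  ],
)

```text
time_s: 19.45
position: [0.4005, -0.3649, 0.1299]
tcp_rot: [[0.001, 0.968, -0.251], [-0.001, -0.251, -0.968], [-1.0, 0.001, 0.001]]
force: [-0.1, -0.0, 0.9]
opening: 0.159
```

>>> play_rows(
  motion=[
    [[1,0,0],[0,0,0],0.0],
    [[1,0,0],[0,0,0],0.0],
  ],
)

```text
time_s: 19.65
position: [0.4005, -0.365, 0.1289]
tcp_rot: [[0.001, 0.968, -0.251], [-0.001, -0.251, -0.968], [-1.0, 0.001, 0.001]]
force: [0.6, -0.4, 0.7]
opening: 0.158
```

```bash
python3 mv.py
```

```text
t 19.65 pos [ 400.5 -365.   128.9] yaw -14.54 tilt [ 0.03 -0.07] F [ 0.61 -0.43  0.69] M [-0.259  0.059 -0.043] op 0.1583
```

>>> play_rows(
  motion=[
    [[1,0,0],[0,0,0],0.0],
    [[1,0,0],[0,0,0],0.0],
  ],
)

```text
time_s: 19.85
position: [0.4005, -0.365, 0.128]
tcp_rot: [[0.001, 0.968, -0.251], [-0.001, -0.251, -0.968], [-1.0, 0.001, 0.001]]
force: [1.4, -0.5, 1.9]
opening: 0.159
```

>>> play_rows(
  motion=[
    [[1,0,0],[0,0,0],0.0],
    [[1,0,0],[0,0,0],0.0],
  ],
)

```text
time_s: 20.05
position: [0.4005, -0.365, 0.1269]
tcp_rot: [[0.001, 0.968, -0.251], [-0.001, -0.251, -0.968], [-1.0, 0.001, 0.001]]
force: [0.4, -0.2, 0.6]
opening: 0.162
```

```bash
python3 mv.py;python3 - <<'E'
from h import *
from rig import bot
s=bot.read_state(); p=np.array(s["position"]);R=np.array(s["tcp_rot"]);a=R[:,0]
for n,(x0,y0) in {"side":(225,120),"top":(335,170)}.items():
    c=bot.capture(n); np.savez(f"{n}10.npz",**c)
    im=cv2.resize(c["img"][y0:y0+65,x0:x0+90],None,fx=8.5,fy=8.5,interpolation=cv2.INTER_CUBIC)
    cv2.imwrite(f"pics/{n}10.png",im)
E
```

```text
t 20.05 pos [ 400.5 -365.   126.9] yaw -14.55 tilt [ 0.03 -0.07] F [ 0.37 -0.21  0.57] M [-0.197 -0.01   0.032] op 0.1621
```

View pics/side10.png

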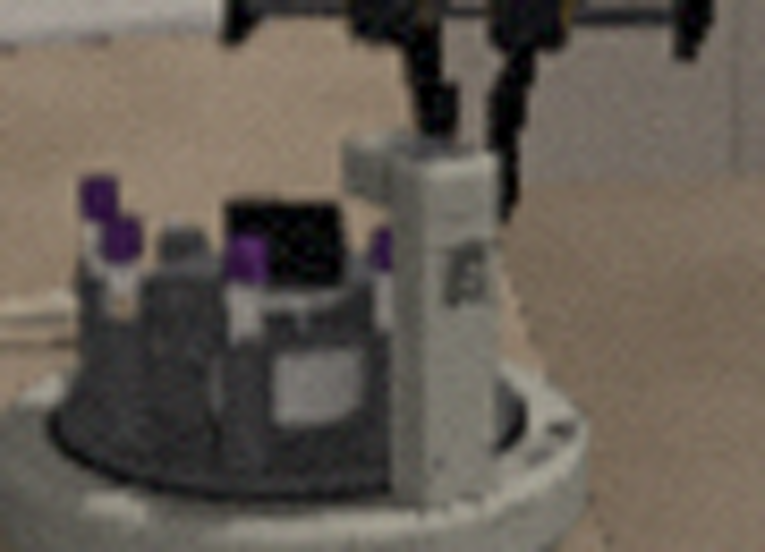

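View pics/top10.png

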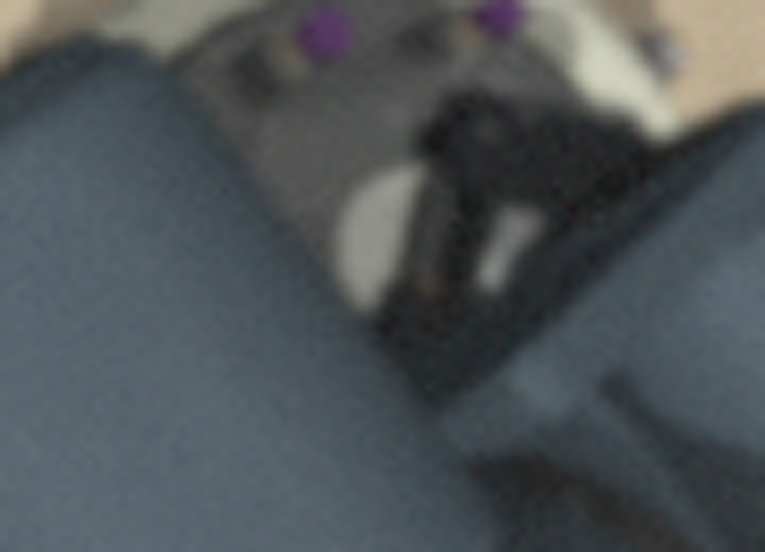

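>>> play_rows(
  motion=[
    [[1,0,0],[0,0,0],0.0],
    [[1,0,0],[0,0,0],0.0],
  ],
)

```text
time_s: 20.35
position: [0.4005, -0.365, 0.126]
tcp_rot: [[0.001, 0.968, -0.251], [-0.001, -0.251, -0.968], [-1.0, 0.001, 0.001]]
force: [0.7, -0.1, 1.6]
opening: 0.159
```

>>> play_rows(
  motion=[
    [[1,0,0],[0,0,0],0.0],
    [[1,0,0],[0,0,0],0.0],
  ],
)

```text
time_s: 20.55
position: [0.4005, -0.3651, 0.1251]
tcp_rot: [[0.001, 0.968, -0.251], [-0.002, -0.251, -0.968], [-1.0, 0.001, 0.001]]
force: [0.3, 0.4, 2.3]
opening: 0.162
```

```bash
python3 mv.py
```

```text
t 20.55 pos [ 400.5 -365.1  125.1] yaw -14.55 tilt [ 0.04 -0.09] F [0.33 0.44 2.31] M [-0.218  0.018 -0.018] op 0.1624
```

>>> play_rows(
  motion=[
    [[1,0,0],[0,0,0],0.0],
    [[1,0,0],[0,0,0],0.0],
  ],
)

```text
time_s: 20.75
position: [0.4005, -0.3651, 0.124]
tcp_rot: [[0.001, 0.968, -0.251], [-0.001, -0.251, -0.968], [-1.0, 0.001, 0.001]]
force: [0.8, 0.5, 2.1]
opening: 0.159
```

```bash
python3 mv.py
```

```text
t 20.75 pos [ 400.5 -365.1  124. ] yaw -14.55 tilt [ 0.04 -0.09] F [0.85 0.49 2.15] M [-0.222 -0.025  0.033] op 0.159
```

>>> play_rows(
  motion=[
    [[1,0,0],[0,0,0],0.0],
    [[1,0,0],[0,0,0],0.0],
  ],
)

```text
time_s: 20.95
position: [0.4005, -0.3651, 0.123]
tcp_rot: [[0.001, 0.968, -0.251], [-0.001, -0.251, -0.968], [-1.0, 0.001, 0.001]]
force: [0.4, -0.2, 1.2]
opening: 0.16
```

```bash
python3 mv.py
```

```text
t 20.95 pos [ 400.5 -365.1  123. ] yaw -14.55 tilt [ 0.04 -0.08] F [ 0.37 -0.25  1.15] M [-0.233  0.002  0.033] op 0.1596
```

>>> play_rows(
  motion=[
    [[0.7,0,0],[0,0,0],0.0],
    [[0.7,0,0],[0,0,0],0.0],
  ],
)

```text
time_s: 21.15
position: [0.4006, -0.3651, 0.1224]
tcp_rot: [[0.001, 0.968, -0.251], [-0.002, -0.251, -0.968], [-1.0, 0.001, 0.001]]
force: [0.7, -0.8, 3.4]
opening: 0.159
```

```bash
python3 mv.py
```

```text
t 21.15 pos [ 400.6 -365.1  122.4] yaw -14.55 tilt [ 0.04 -0.09] F [ 0.66 -0.78  3.35] M [-0.223  0.016 -0.014] op 0.1595
```

>>> play_rows(
  motion=[
    [[0.5,0,0],[0,0,0],0.0],
    [[0.5,0,0],[0,0,0],0.0],
  ],
)

```text
time_s: 21.35
position: [0.4007, -0.3653, 0.1222]
tcp_rot: [[0.001, 0.968, -0.251], [-0.002, -0.251, -0.968], [-1.0, 0.001, 0.002]]
force: [-0.1, -0.9, 4.0]
opening: 0.157
```

```bash
python3 mv.py
```

```text
t 21.35 pos [ 400.7 -365.3  122.2] yaw -14.54 tilt [ 0.06 -0.11] F [-0.1  -0.89  3.98] M [-0.163  0.104 -0.005] op 0.1567
```

>>> play_rows(
  motion=[
    [[0.5,0,0],[0,0,0],0.0],
    [[0.5,0,0],[0,0,0],0.0],
  ],
)

```text
time_s: 21.55
position: [0.4007, -0.3655, 0.1221]
tcp_rot: [[0.001, 0.968, -0.251], [-0.002, -0.251, -0.968], [-1.0, 0.002, 0.002]]
force: [-1.5, -0.5, 7.2]
opening: 0.161
```

```bash
python3 mv.py
```

```text
t 21.55 pos [ 400.7 -365.5  122.1] yaw -14.54 tilt [ 0.06 -0.14] F [-1.48 -0.49  7.19] M [-0.135  0.162  0.004] op 0.1615
```

>>> play_rows(
  motion=[
    [[-0.5,0,0],[0,0,0],0.0],
    [[-0.5,0,0],[0,0,0],0.3],
    [[-0.5,0,0],[0,0,0],0.3],
    [[-0.5,0,0],[0,0,0],0.3],
    [[-0.5,0,0],[0,0,0],0.3],
  ],
)

```text
time_s: 22.05
position: [0.4002, -0.3645, 0.1214]
tcp_rot: [[-0.0, 0.968, -0.251], [-0.0, -0.251, -0.968], [-1.0, -0.0, 0.0]]
force: [0.3, -0.6, 0.2]
opening: 0.293
```

```bash
python3 mv.py
```

```text
t 22.05 pos [ 400.2 -364.5  121.4] yaw -14.55 tilt [-0.01 -0.01] F [ 0.32 -0.55  0.2 ] M [-0.101  0.045  0.02 ] op 0.2933
```

>>> play_rows(
  motion=[
    [[-10,0,0],[0,0,0],0.3],
    [[-30,0,0],[0,0,0],0.3],
    [[-60,0,0],[0,0,0],0.3],
    [[-95,0,0],[0,0,0],0.4],
    [[-110,0,0],[0,0,0],0.4],
    [[-110,10,-150],[0,0,0],0.4],
    [[-110,10,-150],[0,0,0],0.4],
    [[-110,10,-200],[0,0,0],0.4],
  ],
)

```text
time_s: 22.85
position: [0.4465, -0.221, 0.2327]
tcp_rot: [[0.002, 0.967, -0.253], [-0.002, -0.253, -0.967], [-1.0, 0.003, 0.002]]
force: [0.3, 0.2, -0.6]
opening: 0.393
```

>>> play_rows(
  motion=[
    [[0,0,-120],[-45,0,0],0.4],
    [[0,0,-120],[-45,0,0],0.4],
    [[0,0,-120],[-45,0,0],0.4],
    [[0,0,-120],[-45,0,0],0.4],
    [[0,0,-120],[-45,0,0],0.4],
  ],
)

```text
time_s: 23.35
position: [0.4764, -0.1046, 0.2323]
tcp_rot: [[0.001, 0.875, 0.484], [-0.002, 0.484, -0.875], [-1.0, 0.0, 0.002]]
force: [-0.0, 0.5, -0.3]
opening: 0.4
```

```bash
python3 mv.py 470 -381 220 75.5;python3 - <<'E'
from h import *
from rig import bot
for n,(x0,y0) in {"side":(225,120),"top":(335,160)}.items():
    c=bot.capture(n); np.savez(f"{n}11.npz",**c)
    im=cv2.resize(c["img"][y0:y0+85,x0:x0+100],None,fx=7,fy=7,interpolation=cv2.INTER_CUBIC)
    cv2.imwrite(f"pics/{n}11.png",im)
E
```

```text
t 23.35 pos [ 476.4 -104.6  232.3] yaw 28.93 tilt [ 0.07 -0.1 ] F [-0.04  0.54 -0.28] M [-0.06   0.029  0.015] op 0.3997
shift [  12.79 -139.31  238.81] turn [-4.657e+01  1.200e-01  4.000e-02]
```

View pics/side11.png

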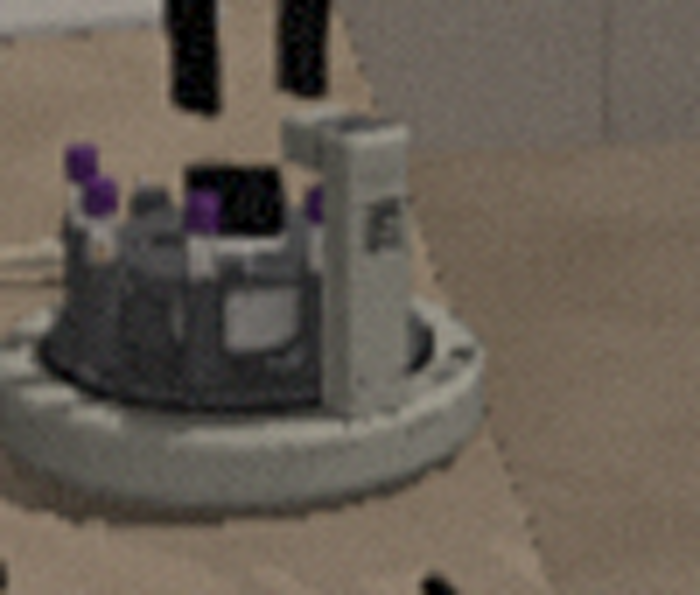

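View pics/top11.png

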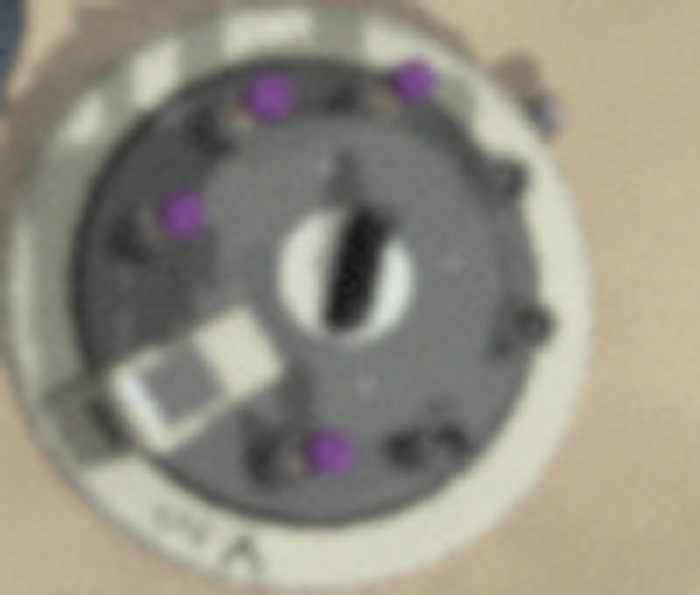

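>>> play_rows(
  motion=[
    [[0,-70,119],[-23,0,0],0.4],
    [[0,-70,119],[-23,0,0],0.4],
    [[0,-70,119],[-23,0,0],0.4],
    [[0,-139,238.5],[-46.5,0,0],0.4],
    [[0,-139,238.5],[-46.5,0,0],0.4],
    [[0,-139,238.5],[-46.5,0,0],0.4],
    [[0,-139,238.5],[-46.5,0,0],0.4],
    [[0,-139,238.5],[-46.5,0,0],0.4],
  ],
)

```text
time_s: 24.25
position: [0.4668, -0.3825, 0.2318]
tcp_rot: [[0.0, 0.266, 0.964], [-0.0, 0.964, -0.266], [-1.0, -0.0, 0.0]]
force: [0.7, 0.8, -0.0]
opening: 0.401
```

```bash
python3 mv.py 469.5 -382 140 75.5;python3 - <<'E'
from h import *
c=load("top11.npz"); im=c["img"]
b,g,r=[im[...,i].astype(np.float32) for i in range(3)]; p=np.clip((b+r)/2-g-12,0,None)
yy,xx=np.mgrid[0:384,0:512]
for (u,v) in [(335+330/7,160+453/7)]:
    m=(abs(xx-u)<6)&(abs(yy-v)<6); w=p*m; q=(w*xx).sum()/w.sum(),(w*yy).sum()/w.sum(); print(q,[onplane(c,*q,z).round(4) for z in (.128,.132)])
E
```

```text
t 24.25 pos [ 466.8 -382.5  231.8] yaw 74.59 tilt [ 0.02 -0.02] F [ 0.7   0.79 -0.03] M [-0.001  0.002  0.026] op 0.4009
shift [91.77  1.22  2.4 ] turn [-0.91  0.02  0.01]
(np.float64(381.8583521444695), np.float64(224.29796839729119)) [array([ 0.4044, -0.3665,  0.128 ]), array([ 0.4042, -0.3654,  0.132 ])]
```

>>> play_rows(
  motion=[
    [[30,1.5,2.6],[-1.4,0,0],0.4],
    [[60,1.5,2.6],[-1.4,0,0],0.4],
    [[80,1.5,2.6],[-1.4,0,0],0.4],
    [[80,1.5,2.6],[-1.4,0,0],0.4],
    [[80,1.5,2.6],[-1.4,0,0],0.4],
    [[80,1.5,2.6],[-1.4,0,0],0.4],
  ],
)

```text
time_s: 24.85
position: [0.4714, -0.3812, 0.1536]
tcp_rot: [[0.002, 0.236, 0.972], [-0.003, 0.972, -0.236], [-1.0, -0.003, 0.003]]
force: [-0.0, -0.0, -0.1]
opening: 0.4
```

```bash
python3 mv.py 469.8 -381.3 111 76;python3 - <<'E'
from h import *
from rig import bot
s=bot.read_state(); p=np.array(s["position"])
for n,(x0,y0) in {"side":(225,110),"top":(335,160)}.items():
    c=bot.capture(n); np.savez(f"{n}12.npz",**c)
    im=cv2.resize(c["img"][y0:y0+85,x0:x0+100],None,fx=7,fy=7,interpolation=cv2.INTER_CUBIC)
    q=((proj(c,p)[0]-[x0,y0])*7+3.5).astype(int); cv2.drawMarker(im,tuple(int(v) for v in q),(0,0,255),0,20,1)
    cv2.imwrite(f"pics/{n}12.png",im)
E
```

```text
t 24.85 pos [ 471.4 -381.2  153.6] yaw 76.33 tilt [ 0.14 -0.2 ] F [-0.02 -0.01 -0.15] M [ 0.006 -0.047 -0.028] op 0.3999
shift [42.58 -0.33 -1.64] turn [0.33 0.18 0.16]
```

View pics/side12.png

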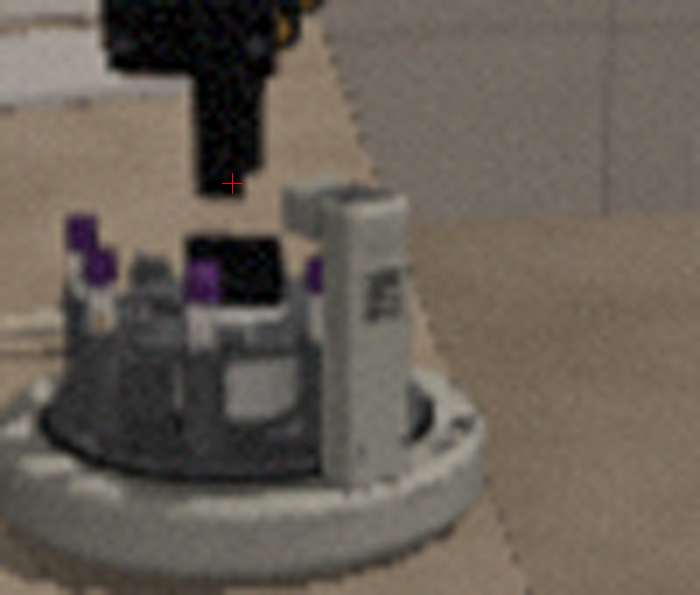

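View pics/top12.png

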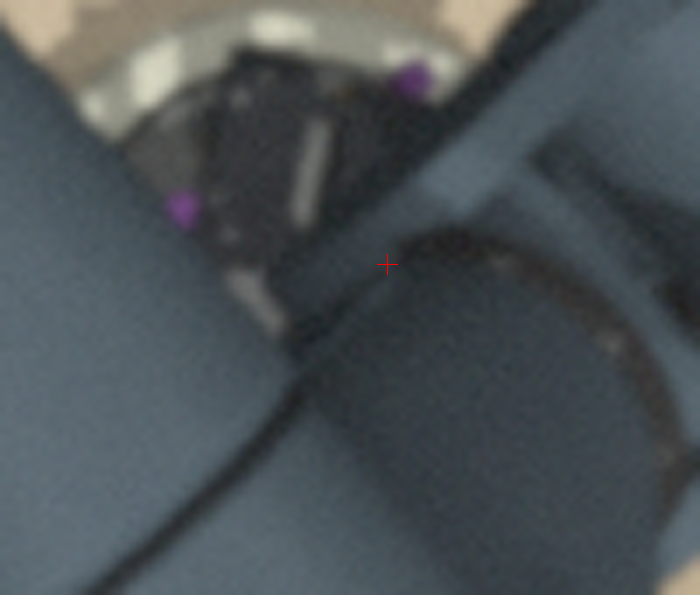

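>>> play_rows(
  motion=[
    [[10,-0.3,-2],[0.2,0.1,0.1],0.4],
    [[20,-0.3,-2],[0.2,0.1,0.1],0.4],
    [[30,-0.3,-2],[0.2,0.1,0.1],0.4],
    [[42,-0.3,-2],[0.2,0.1,0.1],0.4],
    [[42,-0.3,-2],[0.2,0.1,0.1],0.4],
    [[42,-0.3,-2],[0.2,0.1,0.1],0.4],
  ],
)

```text
time_s: 25.55
position: [0.4683, -0.3808, 0.1091]
tcp_rot: [[-0.002, 0.24, 0.971], [0.002, 0.971, -0.24], [-1.0, 0.001, -0.002]]
force: [-0.4, 0.4, 0.7]
opening: 0.401
```

```bash
python3 mv.py 469.8 -381.3 111 76
```

```text
t 25.55 pos [ 468.3 -380.8  109.1] yaw 76.12 tilt [-0.09  0.1 ] F [-0.43  0.38  0.67] M [0.053 0.017 0.008] op 0.4014
shift [-1.87 -0.14  1.6 ] turn [ 0.12 -0.11 -0.08]
```

>>> play_rows(
  motion=[
    [[-1,0,1],[0,0,0],0.3],
    [[-1,0,1],[0,0,0],0.2],
    [[-1,0,1],[0,0,0],0.1],
    [[-1,0,1],[0,0,0],0.0],
    [[-1,0,1],[0,0,0],0.0],
    [[-1,0,1],[0,0,0],0.0],
  ],
)

```text
time_s: 26.15
position: [0.4698, -0.381, 0.1114]
tcp_rot: [[0.0, 0.24, 0.971], [0.001, 0.971, -0.24], [-1.0, 0.001, -0.0]]
force: [1.3, 2.3, 3.1]
opening: 0.14
```

```bash
python3 mv.py 469.8 -381.3 111 76
```

```text
t 26.15 pos [ 469.8 -381.   111.4] yaw 76.11 tilt [0.   0.05] F [1.28 2.29 3.11] M [ 0.302 -0.082 -0.054] op 0.1399
shift [ 0.37 -0.25  0.11] turn [ 0.11 -0.01 -0.04]
```

>>> play_rows(
  motion=[
    [[0,0,0],[3,0,0],0.0],
    [[0,0,0],[6,0,0],0.0],
    [[0,0,0],[9,0,0],0.0],
    [[0,0,0],[12,0,0],0.0],
    [[0,0,0],[15,0,0],0.0],
    [[0,0,0],[18,0,0],0.0],
    [[0,0,0],[21,0,0],0.0],
    [[0,0,0],[21,0,0],0.0],
  ],
)

```text
time_s: 26.95
position: [0.4699, -0.3807, 0.1114]
tcp_rot: [[0.0, 0.572, 0.82], [0.001, 0.82, -0.572], [-1.0, 0.001, -0.001]]
force: [1.8, 2.3, 3.0]
opening: 0.133
```

```bash
python3 mv.py 469.8 -381.3 111 31
```

```text
t 26.95 pos [ 469.9 -380.7  111.4] yaw 55.09 tilt [0.01 0.07] F [1.79 2.31 3.01] M [ 0.456 -0.18  -0.244] op 0.1329
shift [ 0.37 -0.51  0.24] turn [24.09 -0.05 -0.05]
```

>>> play_rows(
  motion=[
    [[0,0,0],[3,0,0],0.0],
    [[0,0,0],[6,0,0],0.0],
    [[0,0,0],[9,0,0],0.0],
    [[0,0,0],[12,0,0],0.0],
    [[0,0,0],[15,0,0],0.0],
    [[0,0,0],[18,0,0],0.0],
    [[0,0,0],[21,0,0],0.0],
    [[0,0,0],[24,0,0],0.0],
  ],
)

```text
time_s: 27.75
position: [0.4701, -0.3805, 0.1114]
tcp_rot: [[0.001, 0.857, 0.516], [0.002, 0.516, -0.857], [-1.0, 0.001, -0.001]]
force: [2.6, 4.5, 3.4]
opening: 0.133
```

>>> play_rows(
  motion=[
    [[0,0,0],[0,0,0],0.0],
    [[0,0,0],[0,0,0],0.0],
  ],
)

```text
time_s: 27.95
position: [0.4701, -0.3806, 0.1114]
tcp_rot: [[0.001, 0.856, 0.518], [0.002, 0.518, -0.856], [-1.0, 0.001, -0.001]]
force: [2.8, 4.0, 5.2]
opening: 0.137
```

```bash
python3 mv.py 469.8 -381.3 111 31
python3 - <<'E'
from h import *
from rig import bot
for n,(x0,y0) in {"side":(225,110),"top":(335,160)}.items():
    c=bot.capture(n); np.savez(f"{n}13.npz",**c)
    im=cv2.resize(c["img"][y0:y0+85,x0:x0+100],None,fx=7,fy=7,interpolation=cv2.INTER_CUBIC)
    cv2.imwrite(f"pics/{n}13.png",im)
E
```

```text
t 27.95 pos [ 470.1 -380.6  111.4] yaw 31.18 tilt [0.04 0.09] F [2.84 3.96 5.17] M [ 0.716 -0.449 -0.157] op 0.1368
shift [ 0.38 -0.67  0.47] turn [ 0.18 -0.06 -0.08]
```

View pics/side13.png

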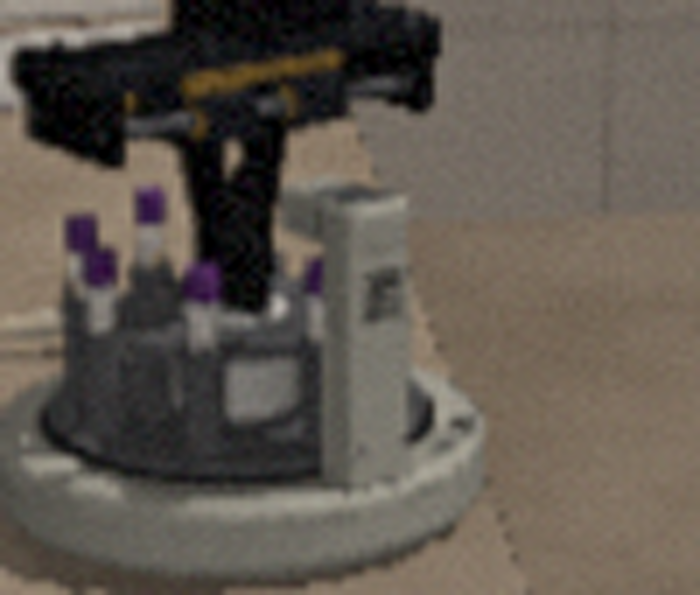

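>>> play_rows(
  motion=[
    [[0,0,0],[0,0,0],0.3],
    [[0,0,0],[0,0,0],0.4],
    [[0,0,0],[0,0,0],0.4],
    [[0,0,0],[0,0,0],0.4],
  ],
)

```text
time_s: 28.45
position: [0.4691, -0.3816, 0.1106]
tcp_rot: [[-0.001, 0.856, 0.517], [0.001, 0.517, -0.856], [-1.0, -0.001, -0.001]]
force: [-0.2, 0.2, -0.3]
opening: 0.37
```

```bash
python3 mv.py
```

```text
t 28.45 pos [ 469.1 -381.6  110.6] yaw 31.13 tilt [-0.07  0.03] F [-0.2   0.17 -0.27] M [-0.078  0.019 -0.041] op 0.37
```

>>> play_rows(
  motion=[
    [[-10,0,0],[0,0,0],0.4],
    [[-30,0,0],[0,0,0],0.4],
    [[-60,0,0],[0,0,0],0.4],
    [[-100,0,0],[0,0,0],0.4],
    [[-130,0,0],[0,0,0],0.4],
    [[-130,0,0],[0,0,0],0.4],
  ],
)

```text
time_s: 29.05
position: [0.4717, -0.384, 0.247]
tcp_rot: [[0.007, 0.856, 0.517], [-0.009, 0.517, -0.856], [-1.0, 0.001, 0.011]]
force: [0.5, -0.3, 0.4]
opening: 0.402
```

```bash
python3 mv.py 480 -80 240 31
```

```text
t 29.05 pos [ 471.7 -384.   247. ] yaw 31.14 tilt [ 0.4  -0.49] F [ 0.46 -0.32  0.42] M [-0.079  0.033 -0.01 ] op 0.4017
shift [   4.43  164.27 -255.98] turn [ 0.14  0.63 -0.09]
```

>>> play_rows(
  motion=[
    [[0,164,-256],[0,0,0],0.4],
    [[0,164,-256],[0,0,0],0.4],
    [[0,164,-256],[0,0,0],0.4],
    [[0,164,-256],[0,0,0],0.4],
    [[0,164,-256],[0,0,0],0.4],
    [[0,164,-256],[0,0,0],0.4],
    [[0,164,-256],[0,0,0],0.4],
    [[0,164,-256],[0,0,0],0.4],
  ],
)

```text
time_s: 29.85
position: [0.4772, -0.0761, 0.2409]
tcp_rot: [[-0.001, 0.854, 0.52], [0.0, 0.52, -0.854], [-1.0, -0.001, -0.001]]
force: [1.0, -0.4, -0.0]
opening: 0.398
```

>>> play_rows(
  motion=[
    [[0,0,0],[0,0,0],0.4],
    [[0,0,0],[0,0,0],0.4],
    [[0,0,0],[0,0,0],0.4],
    [[0,0,0],[0,0,0],0.4],
  ],
)

```text
time_s: 30.25
position: [0.4777, -0.0785, 0.241]
tcp_rot: [[-0.001, 0.857, 0.515], [0.001, 0.515, -0.857], [-1.0, -0.0, -0.001]]
force: [-0.0, 0.1, -0.0]
opening: 0.398
```

Run:
```python
from h import *
from rig import bot
print(bot.read_state()["qvel"].round(2),bot.read_state()["position"])
for n,(x0,y0) in {"side":(225,110),"top":(335,160)}.items():
    c=bot.capture(n); np.savez(f"{n}14.npz",**c)
    im=cv2.resize(c["img"][y0:y0+85,x0:x0+100],None,fx=7,fy=7,interpolation=cv2.INTER_CUBIC)
    cv2.imwrite(f"pics/{n}14.png",im)
def pk(n):
    c=load(n); g=cv2.cvtColor(c["img"],cv2.COLOR_BGR2GRAY); m=(g<45).astype(np.uint8)[180:225,365:405]
    k,l,st,ce=cv2.connectedComponentsWithStats(m); i=1+np.argmax(st[1:,4]); ys,xs=np.where(l==i)
    W=np.array([onplane(c,x+365,y+180,.13)[:2] for x,y in zip(xs,ys)]); vt=np.linalg.svd(W-W.mean(0))[2]
    b,gg,r=[c["img"][...,i].astype(np.float32) for i in range(3)]; p=((b+r)/2-gg>14).astype(np.uint8); p[:165]=0;p[240:]=0;p[:,:340]=0;p[:,420:]=0
    k2,_,s2,c2=cv2.connectedComponentsWithStats(p)
    C=np.array([.4735,-.3811])
    out=[]
    for j in range(1,k2):
        if s2[j,4]>6:
            w=onplane(c,*c2[j],.132)[:2]-C; out.append((round(np.degrees(np.arctan2(w[1],w[0])),1),round(np.hypot(*w),4),int(s2[j,4])))
    print(n,st[i,4],np.degrees(np.arctan2(vt[0,1],vt[0,0])).round(1),out)
pk("top11.npz");pk("top14.npz")
```

```text
[ 0.49 -0.15  0.07 -0.01  0.05 -0.02] [ 0.4776723  -0.07854864  0.24103018]
top11.npz 46 163.4 [(np.float64(-14.8), np.float64(0.0708), 28), (np.float64(29.6), np.float64(0.0719), 41), (np.float64(75.5), np.float64(0.0705), 38), (np.float64(167.5), np.float64(0.0713), 39)]
top14.npz 10 120.0 [(np.float64(-15.0), np.float64(0.0711), 29), (np.float64(29.7), np.float64(0.0717), 40), (np.float64(-59.4), np.float64(0.0722), 29), (np.float64(75.5), np.float64(0.0707), 37)]
```

View pics/side14.png

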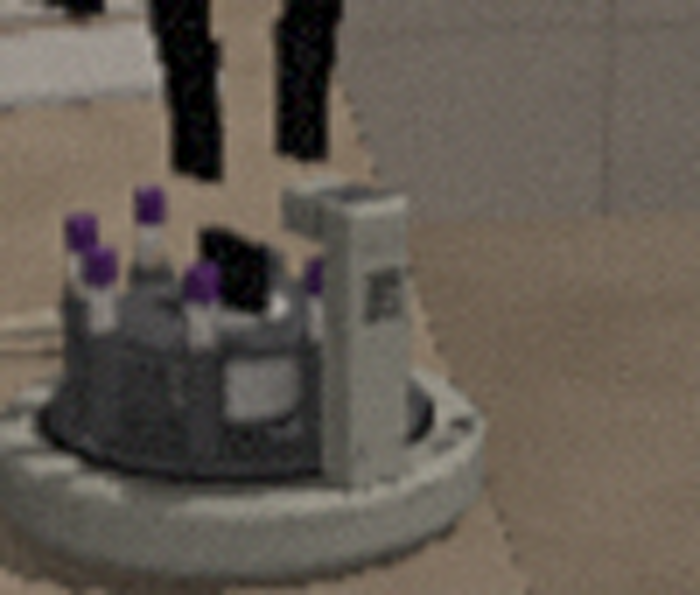

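View pics/top14.png

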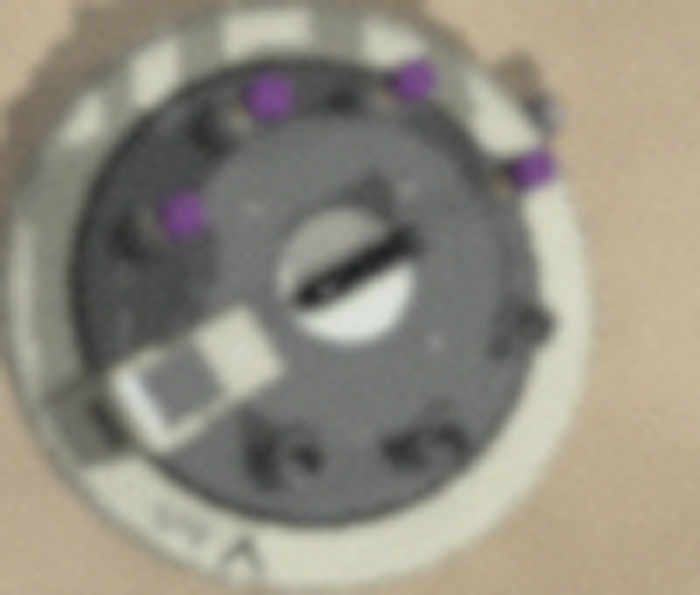

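```bash
python3 -c "
from rig import bot
print(bot.hand_in(), bot.read_state()['time_s'])"
```

```text
the job is handed in; nothing more can be done
the job is handed in; nothing more can be done
```

The tube is in the load pocket's cup, pressed home, and the carousel is one click clockwise, so the tube now stands under the reader bridge. I handed the job in at about 30 s; it reports no verdict.

- **Loading:** I gripped the tube by its cap in the rack and lowered it into the pocket in 1–3 mm steps. The seat was touched about 37 mm down and the firm stop came about 4 mm later, at about 7 N. I then let go.
- **Turning:** I gripped the knob, turned it 45° clockwise, released it and moved the arm well clear.

**Last checks:**
- **Carousel:** the visible caps were back at the station angles to within 0.2°, with the end cap advanced to -59.4°, so the carousel had moved by exactly one click. The load pocket is empty.
- **Forces:** the tool force read about zero after each release.

**Not confirmed, or in disagreement:**
- The bridge hides most of the loaded tube, so its final upright pose and the plunger depth come from the force and height readings during insertion, not from a clear final view.
- The top camera disagreed with the robot by about 3.6 mm in x at the changer. I corrected for this using the held tube and the contact forces.
- While tilting the tube for that camera check, the last joint reached -163.5°, just inside its limit of -163.58°.

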